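Put the staining bench in order

TASK

Put the stain bottles, small bottles and pen away. First bring the stain bottle that stands at the back of the grey stock lane forward to the lane's front half, then stand the new stain bottle from the bench behind it; stand the little amber bottle and the little white dropper bottle in the two-pocket white tray, one in each pocket (either way round), and lay the pen flat along the shallow metal tray. Keep every bottle upright all the time, and leave everything standing or lying still.

Things in the scene. Friction and masses are not known exactly. Their poses are not given: they have to be found in the camera images.
- stock_lane: Fixed grey plastic lane for two stain bottles, outside 150 (x) x 84 (y) mm; walls and floor 4 mm; sides 22, back wall (+x) 36, front lip (-x, blank label, robot side) 12 mm high; no divider. Origin: centre of underside. Own +x points away from the robot, within 0.12 rad. Front place centre at own x -36 mm, back place at +36 mm, y 0; floor top at z 4 mm. Any of three spots on the bench.
- pocket_tray: Fixed white plastic tray for the two little bottles: outside 148 (x) x 70 (y) x 18 mm high, walls and floor 4 mm, a 4 mm divider makes two pockets, each 68 (x) x 62 (y) mm inside. Origin: centre of underside; own +x points away from the robot, within 0.12 rad. Pocket centres at own x -36 and +36 mm, y 0; floor top at z 4 mm. Any of three spots on the bench.
- pen_tray: Fixed shallow bare-metal pen tray, no divider: outside 174 (x) x 78 (y) x 12 mm high, walls and floor 3 mm; inside 168 x 72 mm. Origin: centre of underside; own +x (its length) points away from the robot, within 0.12 rad. The pen belongs in its middle, lying along own x; floor top at z 3 mm. Any of three spots on the bench.
- bottle_old: The older stain bottle: round amber bottle, white cap, 53 mm across up to 104 mm height, cap 33 mm across, 120 mm high in all, 0.14 to 0.31 kg. It starts standing in the back half of the stock lane. Origin: centre of its underside; own z up.
- bottle_new: The new stain bottle: same size and look as the older one (53 mm across, 120 mm high, 0.19 to 0.37 kg), but starts standing on the bare bench. Origin: centre of its underside; own z up.
- oil_bottle: Little amber bottle with a black screw cap: 31 mm across up to 50 mm height, cap 24 mm across, 62 mm high in all, about 0.055 kg, standing on the bench. Origin: centre of its underside; own z up.
- dropper_bottle: Little white dropper bottle with a pointed nozzle: 27 mm across up to 48 mm height, 66 mm high in all, about 0.022 kg, standing on the bench. Origin: centre of its underside; own z up.
- pen: White pen with a blue cap, lying on the bench: 142 mm long along its own y, 12 mm wide (own x), 10 mm high, light. It lies across the robot's view (own y within 0.25 rad of world y). Origin: its middle, on the underside.
- microscope: The white microscope, fixed, an obstacle between the left and right of the bench; not part of the job. Its eyepieces overhang the bench towards the robot: their ends are 0.47 m ahead of the robot base (x), from y -0.06 to 0.03 m, 0.30 to 0.36 m above the bench. Cross from side to side in front of them (wrist at x about 0.41 m). Its foot starts at x 0.53 m. Height 0.48 m.
Things that resemble listed ones, but are neither listed nor needed, are in the scene too. Of the things that look like the oil_bottle, take the one that is nearest to the robot's base at the start.

How it is judged (in metres and radians):
On the way, in this order (a step that is already met when the one before it is completed fails the run):
1. the older stain bottle stands in the front half of the lane (x of bottle_old in the frame of stock_lane between -0.05 and -0.018 m and y of bottle_old in the frame of stock_lane between -0.016 and 0.016 m and z of bottle_old in the frame of stock_lane between -0.005 and 0.008 m and angle between bottle_old's own z axis and vertical below 0.1 rad), for 0.2 s.
2. the new stain bottle stands behind it in the lane (all of step 1 and x of bottle_new in the frame of stock_lane between 0.018 and 0.05 m and y of bottle_new in the frame of stock_lane between -0.016 and 0.016 m and z of bottle_new in the frame of stock_lane between -0.005 and 0.008 m and angle between bottle_new's own z axis and vertical below 0.1 rad), for 0.2 s.
At the end, for the whole second after the job is handed in: Upright (0.1 rad) on the lane floor, within 16 mm of its centre line: older stain bottle at own x -50 to -18 mm, new one at 18 to 50 mm. Little bottles upright, one per pocket. Pen flat in the pen tray, within 22 mm of its middle lengthwise, 34 mm crosswise, along it within 0.35 rad. All still (all of step 2 and y of oil_bottle in the frame of pocket_tray between -0.024 and 0.024 m and z of oil_bottle in the frame of pocket_tray between -0.005 and 0.009 m and angle between each of oil_bottle, dropper_bottle's own z axis and vertical below 0.1 rad and y of dropper_bottle in the frame of pocket_tray between -0.024 and 0.024 m and z of dropper_bottle in the frame of pocket_tray between -0.005 and 0.009 m and ((x of oil_bottle in the frame of pocket_tray between 0.012 and 0.065 m and x of dropper_bottle in the frame of pocket_tray between -0.065 and -0.012 m) or (x of oil_bottle in the frame of pocket_tray between -0.065 and -0.012 m and x of dropper_bottle in the frame of pocket_tray between 0.012 and 0.065 m)) and x of pen in the frame of pen_tray between -0.022 and 0.022 m and y of pen in the frame of pen_tray between -0.034 and 0.034 m and z of pen in the frame of pen_tray between -0.005 and 0.008 m and angle between the y axis of pen and the x axis of pen_tray, either way round below 0.35 rad and angle between pen's own y axis and vertical above 1.45 rad and linear speed of each of bottle_old, bottle_new, oil_bottle, dropper_bottle, pen below 0.02 m/s and angular speed of each of bottle_old, bottle_new, oil_bottle, dropper_bottle, pen below 0.2 rad/s); the robot touches nothing.
It fails at once if a bottle is tipped over or tilted by more than 0.6 rad (angle between any of bottle_old, bottle_new, oil_bottle, dropper_bottle's own z axis and vertical above 0.6 rad).
It also fails if it takes over 144 s, if anything falls off the work surface, if the arm or the gripper's body presses on something with over 40 N, if the wrist force passes 120 N, or if a joint passes its speed limit or range.

ROBOT

A 7-joint arm with a two-finger parallel gripper is mounted at the origin on a cart in front of the work surface, level with it; the furniture and walls round the work are solid. World frame = base frame: x ahead of the robot, y to its left, z up, the work surface at z = 0. Lengths are in mm, angles in rad, forces in N, time in s.
With the tool pointing down it reaches from about 400 to 925 mm from the base axis. Payload 4.1 kg.
Tool frame: the origin (TCP) lies at the very end of the fingers, on their centre line; the grasp point (between the pads) lies 19 mm behind it (arm.hold_point_z is the distance from the TCP to the grasp point, in mm); z points along the fingers, y is the direction in which the jaws open and shut (so a half turn about z gives the same grasp; the last joint's range is limited). The gripper opens to 85 mm and grips with 20 to 120 N. Pads are 22 mm wide; open, the fingers measure 114 mm over their backs; the gripper's body (76 mm by 85 mm) begins 54 mm behind the grasp point. The pads swing forward as they close: fully open they stand 13 mm farther back than shut.
Start: joints at [-1.212, 0.398, 0.045, 1.537, -0.019, 1.207, -0.051], TCP at [287.269, 583.112, 231.347] pointing down, gripper open.
Joint ranges: [-2.82, 2.82], [-0.49, 2.23], [-1.37, 1.46], [0, 2.46], [-1.36, 4.5], [0.23, 2], [-2.94, 2.94]. Speed limits (rad/s): [2.57, 2.57, 3.14, 3.14, 3.14, 3.14, 3.14].

INTERFACE

Orientations are given as a unit quaternion [w, x, y, z].
In Python, from cell import arm, eyes, order gives the robot as it stands. The module is installed in compiled form; this text tells all that it offers.
- The arm moves only by the tool play_rows, never from a script. Its arguments are lists of equal length, an entry for each row: "translation": the shift along the tool's x, y, z in m, a list of three; "angular": the turn, a rotation vector about the tool's x, y, z in rad, a list of three. In form: {"translation": [[x, y, z], ...], "angular": [[ax, ay, az], ...]}. A call has 1 to 5 rows; each row shifts and turns the commanded pose from where the row before left it, along the tool's axes as they then stand; what a row does not reach is not made up. A row lasts 1/12 s, in which the tool goes at most 41.7 mm and 7.16 degrees, less where a joint would pass 70% of its speed; a pose out of reach is approached as far as the arm can. A call with a gripper value outside its range is refused whole. "fingers" is the opening, from 0 (shut) to 1 (fully open), set as the call begins (left out, the last holds). The fingers move at their own pace and stop on an object; "squeeze" is the grip in N (left out, the last holds). Time passes only in rows, so rows that do not move let the fingers close. It gives the time, the measured TCP pose, the force and the opening at its end, in the units of the state.
- arm.get_state(): the state, without advancing time (a new reading comes with each control period).
- eyes.capture(name): name is "scene" or "top" or "wrist"; returns the picture (400x640x3 uint8, blue, green, red); there is no depth.
- eyes.camera_model(name): a dict with "mtx" (3x3 intrinsics, pixels), "k1" (the pictures are not rectified: a ray, as slopes to the right and down, at radius r is drawn at 1 + k1 r^2 times it, then the intrinsics apply), "xyz" and "rotation" of the camera in the world; the wrist camera has in their place "tool_from_camera" (4x4, takes a point from camera to tool coordinates, whose origin is the TCP and whose axes are the flange's). Camera axes: x right, y up, looking along -z (the intrinsics and any distortion apply to the point x, -y, -z); pixel columns grow to the right and rows downward; lengths in mm; the calibration is good to about 2 mm. A picture is of the moment at which its call begins: read the wrist's pose just before it. camera_model takes no time and is no camera call.
- order.sign_off(): hands the job in, once; it reports no verdict.
The state is a dict: "time": time; "joints": joint angles; "joint_velocities": joint speeds; "joint_efforts": joint torques, N m; "ee_pos": TCP position; "ee_rot": TCP orientation; "force": force on the tool from outside, world axes, zero at the start; "ft_torque": the same for the moment, N m; "width": finger opening in mm.
Only numpy, scipy, OpenCV 4.12 (cv2) and the standard library are available. Lean on these libraries where they do the work, as an engineer would, in place of code of your own. Each camera call takes 0.05 s, during which the arm holds its last target.

## Working session

There is one attempt and no reset: what is moved stays moved. The work goes in short steps, Python scripts to look and compute and a tool call to move; the robot and the scene stay as the last step left them, time stands still between calls to the robot, and variables do not carry over. Pictures are saved under pics/ and viewed, and the job is handed in when it is done.

Besides the shell and the picture viewer there is one more tool, called after "Call:" in YAML: its name, and indented under it one key for each argument. play_rows: Moves the arm, as the interface text tells. Its arguments: {"type":"object","properties":{"translation":{"type":"array","items":{"type":"array","items":{"type":"number"}}},"angular":{"type":"array","items":{"type":"array","items":{"type":"number"}}},"fingers":{"type":"number"},"squeeze":{"type":"number"}},"required":["translation","angular"]}

```bash
mkdir -p pics
python3 - <<'E'
from cell import arm, eyes, order
import cv2
s=arm.get_state()
for k,v in s.items(): print(k,v)
print(arm.hold_point_z)
for n in ("scene","top","wrist"):
    m=eyes.camera_model(n); print(n,m)
    cv2.imwrite(f"pics/{n}0.png",eyes.capture(n))
E
```

```text
time 0.0
joints [-1.21199614  0.39918753  0.0450292   1.53788267 -0.01870732  1.20691036
 -0.05071967]
joint_velocities [-0.00094337  0.00012366  0.00186639 -0.00057146 -0.00030372  0.00285654
 -0.00121701]
joint_efforts [ 4.06342579e-04 -4.75123179e+01  1.36494510e+00 -2.54220146e+01
  1.17087321e-02  9.47389315e-03 -3.07851494e-06]
ee_pos [286.97780917 582.50501553 230.26508116]
ee_rot [-1.60737512e-04  2.26860531e-01  9.73926760e-01 -9.69966863e-04]
force [-0.54830295 -0.09626086 -0.29440757]
ft_torque [ 0.02342464 -0.01551627  0.01829238]
width 85.0846962117395
18.700000000000003
scene {'mtx': array([[381.93577316,   0.        , 319.46771753],
       [  0.        , 381.93577316, 199.36633909],
       [  0.        ,   0.        ,   1.        ]]), 'k1': -0.02572145944512785, 'xyz': array([-313.59952323, -649.65496065,  698.58330459]), 'rotation': array([ 0.77601015,  0.43603914, -0.22528869, -0.39613524])}
top {'mtx': array([[409.52148018,   0.        , 318.80293196],
       [  0.        , 409.52148018, 197.97823899],
       [  0.        ,   0.        ,   1.        ]]), 'k1': 0.028205392949443804, 'xyz': array([ 398.47367498,  -11.16194924, 1307.01425748]), 'rotation': array([-0.69776334, -0.04138274,  0.0426682 ,  0.71385798])}
wrist {'mtx': array([[297.17034714,   0.        , 315.75244285],
       [  0.        , 297.17034714, 201.65485844],
       [  0.        ,   0.        ,   1.        ]]), 'k1': -0.03191959746976326, 'tool_from_camera': array([[ 4.12684527e-04,  9.59016525e-01,  2.83349845e-01,
         7.19271030e+01],
       [ 9.99999863e-01, -3.04315468e-04, -4.26472465e-04,
        -3.82357741e-01],
       [-3.22766400e-04,  2.83349983e-01, -9.59016519e-01,
        -1.42020351e+02],
       [ 0.00000000e+00,  0.00000000e+00,  0.00000000e+00,
         1.00000000e+00]])}
```

View pics/scene0.png

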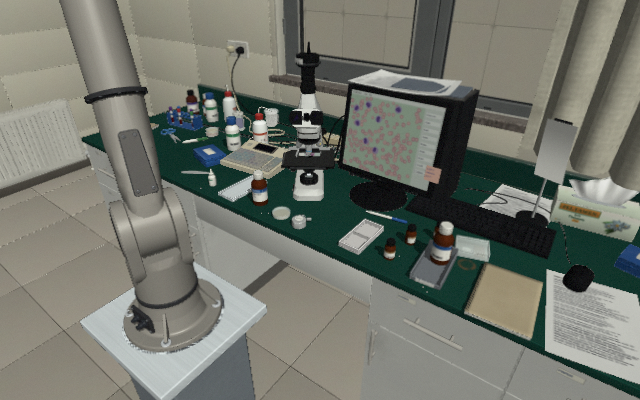

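View pics/top0.png

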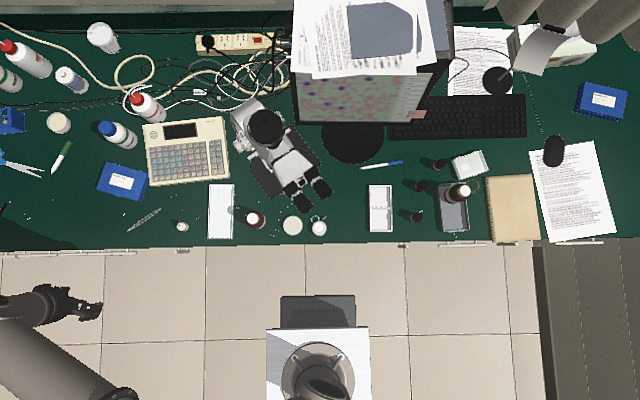

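View pics/wrist0.png

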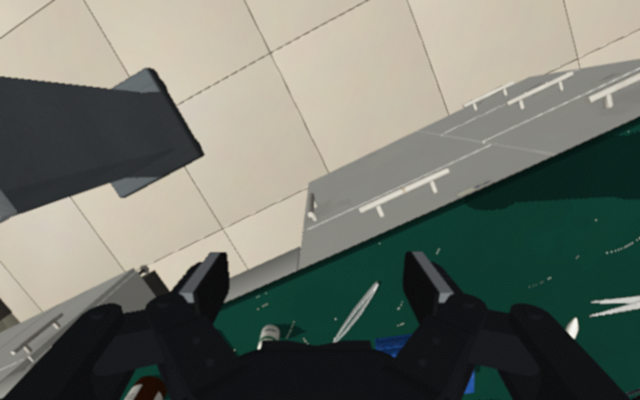

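```bash
cat > h.py <<'E'
import numpy as np, cv2
from cell import arm, eyes, order
from scipy.spatial.transform import Rotation as R
def rq(q): return R.from_quat([q[1],q[2],q[3],q[0]])
def cam(n, st=None):
    m=eyes.camera_model(n)
    if n!='wrist': return m['mtx'],m['k1'],np.array(m['xyz']),rq(m['rotation']).as_matrix()
    st=st or arm.get_state(); T=np.array(m['tool_from_camera']); Rt=rq(st['ee_rot']).as_matrix()
    return m['mtx'],m['k1'],Rt@T[:3,3]+st['ee_pos'],Rt@T[:3,:3]
def proj(c,P):
    K,k1,t,Rm=c; p=(np.atleast_2d(P)-t)@Rm; 
    s=np.stack([p[:,0]/-p[:,2],-p[:,1]/-p[:,2]],1); r2=(s**2).sum(1,keepdims=True)
    s=s*(1+k1*r2); return s@K[:2,:2].T+K[:2,2]
def unproj(c,uv,z):
    K,k1,t,Rm=c; uv=np.atleast_2d(np.array(uv,float))
    d=cv2.undistortPoints(uv.reshape(-1,1,2),K,np.array([k1,0,0,0.])).reshape(-1,2)
    ray=np.stack([d[:,0],-d[:,1],-np.ones(len(d))],1)@Rm.T
    return t+ray*((z-t[2])/ray[:,2])[:,None]
def crop(img,x0,y0,x1,y1,f,name):
    cv2.imwrite('pics/'+name,cv2.resize(img[y0:y1,x0:x1],None,fx=f,fy=f,interpolation=cv2.INTER_CUBIC))
E
python3 - <<'E'
from h import *
i=cv2.imread('pics/top0.png'); 
crop(i,130,140,330,250,4,'t0L.png'); crop(i,340,140,540,250,4,'t0R.png')
c=cam('top')
for n,uv,z in [('newcap',(255,219),110),('oldcap',(460,192),115),('drop',(182,226),50),('oil',(416,216),60),('oil2',(438,163),60),('pen',(381,165),8),('pocket',(381,208),18),('pentray',(221,211),12),('lane',(454,207),10)]:
    print(n,unproj(c,uv,z).round(0))
E
```

```text
newcap [[484. 173. 110.]]
oldcap [[ 549. -429.  115.]]
drop [[472. 405.  50.]]
oil [[ 485. -310.   60.]]
oil2 [[ 648. -386.   60.]]
pen [[ 656. -218.    8.]]
pocket [[ 516. -211.   18.]]
pentray [[519. 295.  12.]]
lane [[ 515. -443.   10.]]
```

View pics/t0L.png

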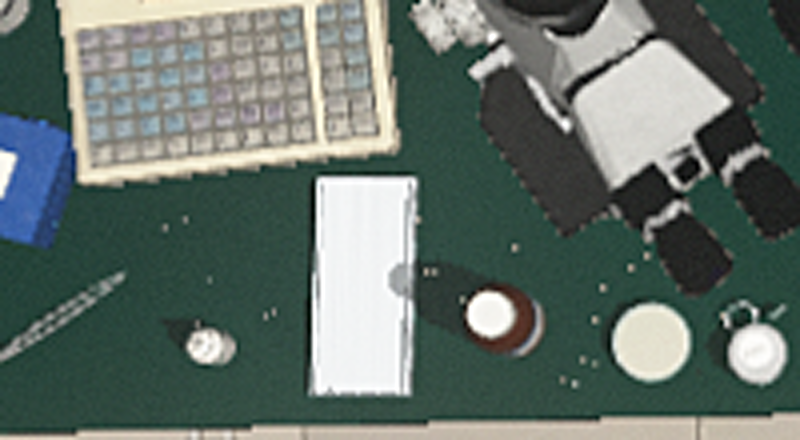

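View pics/t0R.png

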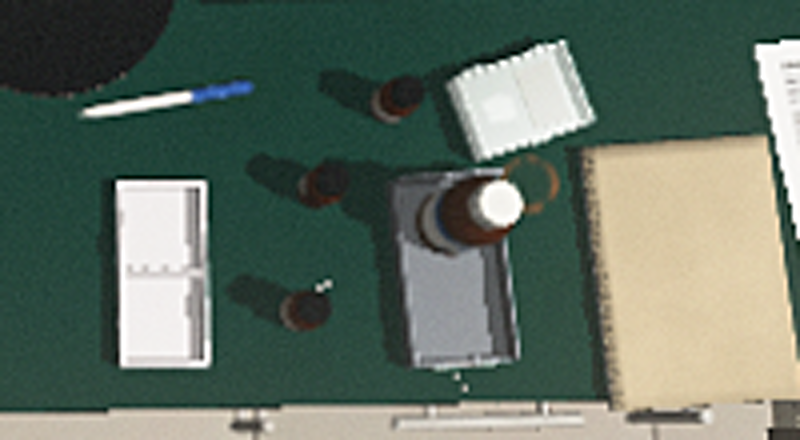

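Run:
```python
from h import *
from scipy.optimize import least_squares
c=cam('top')
def fit(n,px,off,L,W,zb,zf,g):
    uv=np.array(px)/4+np.array(off)
    def P(p):
        x,y,a=p; C=np.array([[L/2,W/2],[L/2,-W/2],[-L/2,W/2],[-L/2,-W/2]])
        r=np.array([[np.cos(a),-np.sin(a)],[np.sin(a),np.cos(a)]])
        return np.c_[C@r.T+[x,y],[zb,zb,zf,zf]]
    s=least_squares(lambda p:(proj(c,P(p))-uv).ravel(),[*g,0.0])
    print(n,s.x.round(3),(proj(c,P(s.x))-uv).round(1).tolist())
R0=(340,140);L0=(130,140)
fit('lane',[(390,176),(503,168),(411,366),(519,359)],R0,150,84,36,12,(515,-443))
fit('pocket',[(116,180),(208,180),(119,368),(211,367)],R0,148,70,18,18,(515,-211))
fit('pentray',[(316,178),(417,178),(310,395),(411,395)],L0,174,78,12,12,(515,295))
for n,p,o,z in [('newcap',(491,315),L0,120),('oldcap',(496,204),R0,120),('oil',(315,311),R0,60),('drop',(203,342),L0,62),('penA',(82,114),R0,6),('penB',(252,89),R0,6)]:
    print(n,unproj(c,np.array(p)/4+o,z).round(0))
i=cv2.imread('pics/scene0.png'); crop(i,340,200,500,300,5,'s0R.png');crop(i,170,150,330,250,5,'s0L.png')
```

```text
lane [ 5.14022e+02 -4.38506e+02  7.70000e-02] [[1.0, 0.1], [-0.5, -0.6], [-0.0, 0.7], [-0.4, -0.2]]
pocket [ 5.15252e+02 -2.10500e+02 -2.40000e-02] [[0.4, 0.1], [-0.5, 0.1], [0.4, -0.2], [-0.3, 0.0]]
pentray [ 5.17463e+02  2.95642e+02 -2.10000e-02] [[0.4, -0.3], [-0.4, -0.3], [0.2, 0.3], [-0.2, 0.2]]
newcap [[484. 178. 120.]]
oldcap [[ 551. -439.  120.]]
oil [[ 480. -318.   60.]]
drop [[473. 405.  62.]]
penA [[ 647. -152.    6.]]
penB [[ 664. -290.    6.]]
```

View pics/s0R.png

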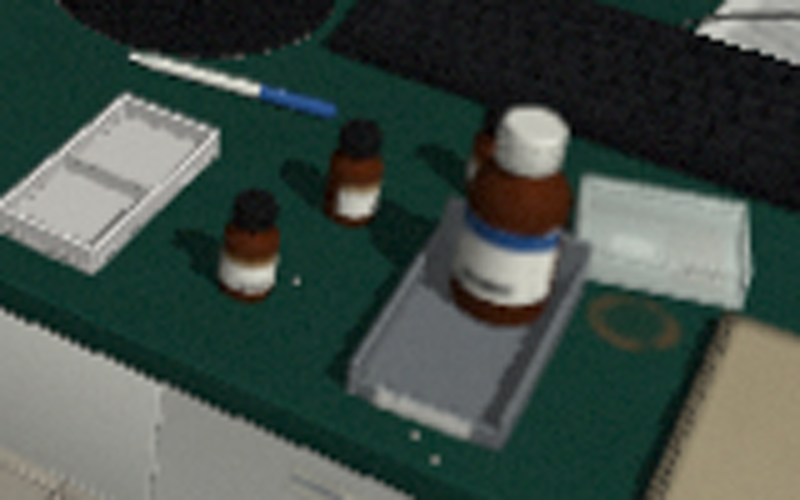

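View pics/s0L.png

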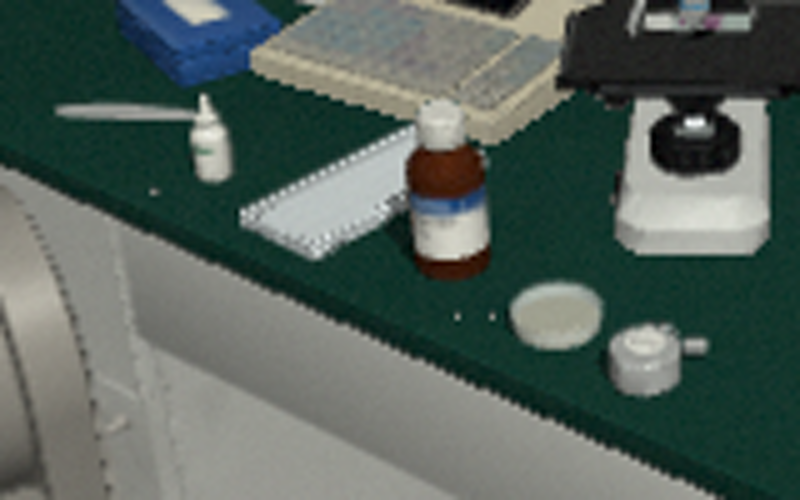

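```bash
cat >> h.py <<'E'
import json,sys
def yawR(d):
    # tool x at world yaw d (deg), z down
    a=np.radians(d); x=np.array([np.cos(a),np.sin(a),0]); z=np.array([0,0,-1.]); return np.stack([x,np.cross(z,x),z],1)
def plan(wps,start=None,v=38,w=0.12,slow=None):
    if start is None:
        s=arm.get_state(); p=np.array(s['ee_pos']); Rm=rq(s['ee_rot']).as_matrix()
    else: p,Rm=start
    rows=[]
    for wp in wps:
        x,y,z,yaw=wp[:4]; vv=wp[4] if len(wp)>4 else v
        tgt=np.array([x,y,z],float); Rt=yawR(yaw)
        n=max(1,int(np.ceil(max(np.linalg.norm(tgt-p)/vv,np.linalg.norm(R.from_matrix(Rm.T@Rt).as_rotvec())/w))))
        for k in range(n,0,-1):
            d=(Rm.T@((tgt-p)/k)/1000).round(3); r=(R.from_matrix(Rm.T@Rt).as_rotvec()/k).round(2 if k>1 else 3)
            p=p+Rm@d*1000; Rm=Rm@R.from_rotvec(r).as_matrix(); rows.append((d.tolist(),r.tolist()))
    for i in range(0,len(rows),5):
        c=rows[i:i+5]; print(json.dumps([q[0] for q in c]).replace(' ',''),json.dumps([q[1] for q in c]).replace(' ',''))
    print(len(rows),'rows end',p.round(1))
def st():
    s=arm.get_state(); Rm=rq(s['ee_rot']).as_matrix()
    print('t',round(s['time'],2),'p',s['ee_pos'].round(1),'yaw',np.degrees(np.arctan2(Rm[1,0],Rm[0,0])).round(1),'tilt',np.degrees(np.arccos(-Rm[2,2])).round(1),'w',round(s['width'],1),'F',s['force'].round(1),'j',s['joints'].round(2))
E
python3 -c "
from h import *
plan([(408,100,210,180),(408,-110,200,180),(551,-439,200,184.4)])"
```

```text
[[-0.023,-0.027,0.002],[-0.022,-0.028,0.001],[-0.021,-0.028,0.002],[-0.02,-0.029,0.001],[-0.02,-0.03,0.002]] [[-0.0,-0.0,-0.03],[-0.0,-0.0,-0.03],[-0.0,-0.0,-0.03],[-0.0,-0.0,-0.03],[-0.0,-0.0,-0.03]]
[[-0.019,-0.03,0.001],[-0.018,-0.031,0.002],[-0.017,-0.031,0.001],[-0.016,-0.032,0.002],[-0.014,-0.032,0.001]] [[-0.0,-0.0,-0.03],[-0.0,-0.0,-0.03],[-0.0,-0.0,-0.04],[-0.0,-0.0,-0.03],[-0.0,-0.0,-0.04]]
[[-0.013,-0.033,0.002],[-0.012,-0.034,0.001],[-0.011,-0.034,0.002],[-0.01,-0.034,0.001],[-0.0,-0.035,0.002]] [[-0.0,-0.0,-0.03],[-0.0,-0.0,-0.04],[-0.0,-0.0,-0.03],[-0.001,-0.0,-0.038],[-0.0,-0.0,0.0]]
[[-0.0,-0.035,0.002],[-0.0,-0.035,0.002],[-0.0,-0.035,0.001],[-0.0,-0.035,0.002],[-0.0,-0.035,0.001]] [[-0.0,-0.0,0.0],[-0.0,-0.0,0.0],[-0.0,-0.0,0.0],[-0.0,-0.0,0.0],[-0.0,-0.0,0.0]]
[[-0.014,-0.033,0.0],[-0.014,-0.033,0.0],[-0.014,-0.033,0.0],[-0.013,-0.033,0.0],[-0.013,-0.034,0.0]] [[-0.0,-0.0,-0.01],[-0.0,-0.0,-0.01],[-0.0,-0.0,-0.01],[-0.0,-0.0,-0.01],[-0.0,-0.0,-0.01]]
[[-0.013,-0.034,0.0],[-0.012,-0.034,0.0],[-0.012,-0.033,0.0],[-0.012,-0.034,0.0],[-0.012,-0.034,0.0]] [[-0.0,-0.0,-0.01],[-0.0,-0.0,-0.0],[-0.0,-0.0,-0.01],[-0.0,-0.0,-0.0],[-0.0,-0.001,-0.007]]
30 rows end [ 550.6 -439.5  200.2]
```

Call:
play_rows:
  translation:
    - [-0.023,-0.027,0.002]
    - [-0.022,-0.028,0.001]
    - [-0.021,-0.028,0.002]
    - [-0.02,-0.029,0.001]
    - [-0.02,-0.03,0.002]
  angular:
    - [0,0,-0.03]
    - [0,0,-0.03]
    - [0,0,-0.03]
    - [0,0,-0.03]
    - [0,0,-0.03]
  fingers: 1

```text
time: 0.57
ee_pos: [330.0, 409.3, 223.0]
ee_rot: [-0.0, 0.152, 0.988, -0.0]
force: [1.5, 0.4, -0.2]
width: 85.4
```

Call:
play_rows:
  translation:
    - [-0.019,-0.03,0.001]
    - [-0.018,-0.031,0.002]
    - [-0.017,-0.031,0.001]
    - [-0.016,-0.032,0.002]
    - [-0.014,-0.032,0.001]
  angular:
    - [0,0,-0.03]
    - [0,0,-0.03]
    - [0,0,-0.04]
    - [0,0,-0.03]
    - [0,0,-0.04]

```text
time: 0.98
ee_pos: [374.0, 237.0, 216.0]
ee_rot: [-0.0, 0.068, 0.998, -0.0]
force: [0.1, 0.1, -0.0]
width: 85.5
```

```bash
python3 -c "
from h import *
st(); plan([(408,100,210,180),(408,-110,200,180),(551,-439,200,184.4)])"
```

```text
t 0.98 p [374. 237. 216.] yaw 172.2 tilt 0.0 w 85.5 F [ 0.1  0.1 -0. ] j [-0.85  0.04  0.19  2.03 -0.01  1.08  0.78]
[[-0.013,-0.033,0.002],[-0.012,-0.033,0.001],[-0.011,-0.034,0.002],[-0.01,-0.034,0.001],[0.0,-0.035,0.002]] [[-0.0,-0.0,-0.03],[-0.0,-0.0,-0.04],[-0.0,-0.0,-0.03],[-0.0,-0.0,-0.036],[-0.0,-0.0,-0.0]]
[[0.0,-0.035,0.002],[0.0,-0.035,0.002],[0.0,-0.035,0.001],[0.0,-0.035,0.002],[0.0,-0.035,0.001]] [[-0.0,-0.0,-0.0],[-0.0,-0.0,-0.0],[-0.0,-0.0,-0.0],[-0.0,-0.0,-0.0],[-0.0,-0.0,-0.0]]
[[-0.014,-0.033,0.0],[-0.014,-0.033,0.0],[-0.014,-0.033,0.0],[-0.013,-0.033,0.0],[-0.013,-0.033,0.0]] [[-0.0,-0.0,-0.01],[-0.0,-0.0,-0.01],[-0.0,-0.0,-0.01],[-0.0,-0.0,-0.01],[-0.0,-0.0,-0.01]]
[[-0.013,-0.034,0.0],[-0.012,-0.034,0.0],[-0.012,-0.034,0.0],[-0.012,-0.033,0.0],[-0.012,-0.034,0.0]] [[-0.0,-0.0,-0.01],[-0.0,-0.0,-0.0],[-0.0,-0.0,-0.01],[-0.0,-0.0,-0.0],[-0.0,-0.0,-0.007]]
20 rows end [ 550.8 -439.1  200.1]
```

Call:
play_rows:
  translation:
    - [-0.013,-0.033,0.002]
    - [-0.012,-0.033,0.001]
    - [-0.011,-0.034,0.002]
    - [-0.01,-0.034,0.001]
    - [0,-0.035,0.002]
  angular:
    - [0,0,-0.03]
    - [0,0,-0.04]
    - [0,0,-0.03]
    - [0,0,-0.036]
    - [0,0,0]

```text
time: 1.4
ee_pos: [409.2, 64.8, 208.6]
ee_rot: [0.001, 0.0, 1.0, 0.0]
force: [0.7, 0.3, -0.6]
width: 85.6
```

Call:
play_rows:
  translation:
    - [0,-0.035,0.002]
    - [0,-0.035,0.002]
    - [0,-0.035,0.001]
    - [0,-0.035,0.002]
    - [0,-0.035,0.001]
  angular:
    - [0,0,0]
    - [0,0,0]
    - [0,0,0]
    - [0,0,0]
    - [0,0,0]

```text
time: 1.82
ee_pos: [407.1, -110.1, 200.2]
ee_rot: [0.0, 0.001, 1.0, 0.0]
force: [-0.4, -0.4, -0.6]
width: 85.5
```

Call:
play_rows:
  translation:
    - [-0.014,-0.033,0]
    - [-0.014,-0.033,0]
    - [-0.014,-0.033,0]
    - [-0.013,-0.033,0]
    - [-0.013,-0.033,0]
  angular:
    - [0,0,-0.01]
    - [0,0,-0.01]
    - [0,0,-0.01]
    - [0,0,-0.01]
    - [0,0,-0.01]

```text
time: 2.23
ee_pos: [479.1, -273.6, 200.0]
ee_rot: [-0.0, -0.025, 1.0, 0.0]
force: [0.4, 0.7, 0.5]
width: 85.3
```

```bash
python3 -c "
from h import *
st(); plan([(551,-439,200,184.4)])
s=arm.get_state(); i=eyes.capture('wrist'); cv2.imwrite('pics/w1.png',i)
c=cam('wrist',s)
print(proj(c,[[551,-439,120],[480,-318,60],[514,-438.5,4]]).round(0))
"
```

```text
t 2.23 p [ 479.1 -273.6  200. ] yaw -177.2 tilt 0.0 w 85.3 F [0.4 0.7 0.5] j [-0.14  0.31  0.71  1.83 -0.23  1.09  2.28]
[[-0.013,-0.034,-0.0],[-0.012,-0.034,-0.0],[-0.012,-0.034,-0.0],[-0.012,-0.034,-0.0],[-0.013,-0.033,-0.0]] [[0.0,-0.0,-0.01],[0.0,-0.0,-0.0],[0.0,-0.0,-0.01],[0.0,-0.0,-0.0],[0.0,-0.0,-0.008]]
5 rows end [ 551.3 -438.5  199.9]
[[120. 280.]
 [271. 189.]
 [176. 201.]]
```

View pics/w1.png

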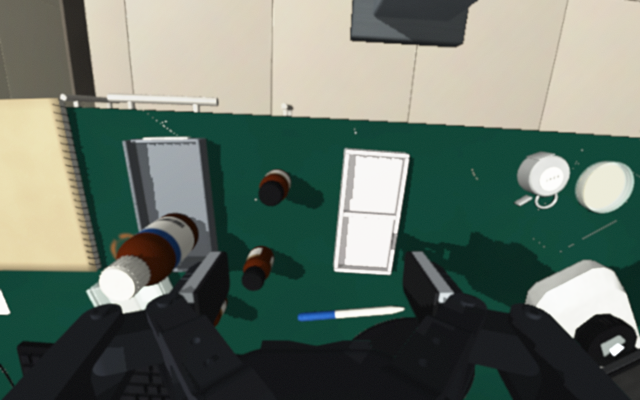

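Call:
play_rows:
  translation:
    - [-0.013,-0.034,0]
    - [-0.012,-0.034,0]
    - [-0.012,-0.034,0]
    - [-0.012,-0.034,0]
    - [-0.013,-0.033,0]
  angular:
    - [0,0,-0.01]
    - [0,0,0]
    - [0,0,-0.01]
    - [0,0,0]
    - [0,0,-0.008]

```text
time: 2.7
ee_pos: [551.0, -438.4, 199.6]
ee_rot: [-0.0, -0.038, 0.999, 0.0]
force: [0.3, 0.6, 0.9]
width: 85.4
```

```bash
python3 -c "
from h import *
st(); plan([(551,-439,62,184.4,30)])
s=arm.get_state(); i=eyes.capture('wrist'); cv2.imwrite('pics/w2.png',i)
c=cam('wrist',s)
print(proj(c,[[551,-439,124],[480,-318,60],[514,-438.5,4]]).round(0))
"
```

```text
t 2.7 p [ 551.  -438.4  199.6] yaw -175.6 tilt 0.1 w 85.4 F [0.3 0.6 0.9] j [ 0.19  0.6   0.66  1.44 -0.38  1.23  2.54]
[[-0.0,-0.0,0.028],[-0.0,-0.0,0.027],[-0.0,-0.0,0.028],[-0.0,-0.0,0.027],[-0.0,-0.001,0.028]] [[0.0,-0.0,-0.0],[0.0,-0.0,-0.0],[0.0,-0.0,-0.0],[0.0,-0.0,-0.0],[0.001,-0.001,-0.001]]
5 rows end [ 550.9 -439.3   61.6]
[[315. 211.]
 [451. 127.]
 [318. 147.]]
```

View pics/w2.png

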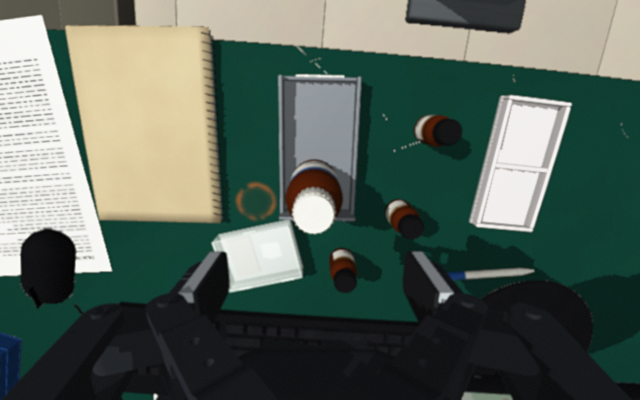

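Call:
play_rows:
  translation:
    - [0,0,0.028]
    - [0,0,0.027]
    - [0,0,0.028]
    - [0,0,0.027]
    - [0,0,0.028]
  angular:
    - [0,0,0]
    - [0,0,0]
    - [0,0,0]
    - [0,0,0]
    - [0,0,0]

```text
time: 3.17
ee_pos: [550.7, -436.4, 60.8]
ee_rot: [-0.0, -0.038, 0.999, 0.0]
force: [0.6, -0.2, 0.1]
width: 85.2
```

Call:
play_rows:
  translation:
    - [0,0,0]
    - [0,0,0]
    - [0,0,0]
    - [0,0,0]
    - [0,0,0]
  angular:
    - [0,0,0]
    - [0,0,0]
    - [0,0,0]
    - [0,0,0]
    - [0,0,0]
  fingers: 0.3
  squeeze: 35

```text
time: 3.58
ee_pos: [551.4, -437.7, 64.0]
ee_rot: [0.001, -0.038, 0.999, -0.001]
force: [0.1, -0.3, -2.7]
width: 51.8
```

Call:
play_rows:
  translation:
    - [0,0,0]
    - [0,0,0]
    - [0,0,0]
    - [0,0,0]
    - [0,0,0]
  angular:
    - [0,0,0]
    - [0,0,0]
    - [0,0,0]
    - [0,0,0]
    - [0,0,0]

```text
time: 4.0
ee_pos: [551.5, -437.7, 63.9]
ee_rot: [0.001, -0.038, 0.999, -0.0]
force: [-0.5, 1.2, 6.0]
width: 52.4
```

```bash
python3 -c "
from h import *
st(); plan([(551,-439,68,184.4,6),(478.1,-442,68,184.4,15)])
s=arm.get_state(); i=eyes.capture('wrist'); cv2.imwrite('pics/w3.png',i)
"
```

```text
t 4.0 p [ 551.5 -437.7   63.9] yaw -175.6 tilt 0.1 w 52.4 F [-0.5  1.2  6. ] j [ 0.22  0.73  0.6   1.56 -0.46  1.    2.6 ]
[[0.001,-0.001,-0.004],[0.014,0.0,-0.0],[0.015,0.001,-0.0],[0.014,0.0,-0.0],[0.015,0.001,-0.0]] [[-0.001,0.002,-0.001],[0.0,-0.0,0.0],[0.0,-0.0,0.0],[0.0,-0.0,0.0],[0.0,-0.0,0.0]]
[[0.014,0.0,-0.0]] [[0.0,-0.0,0.0]]
6 rows end [ 478.6 -442.4   67.9]
```

View pics/w3.png

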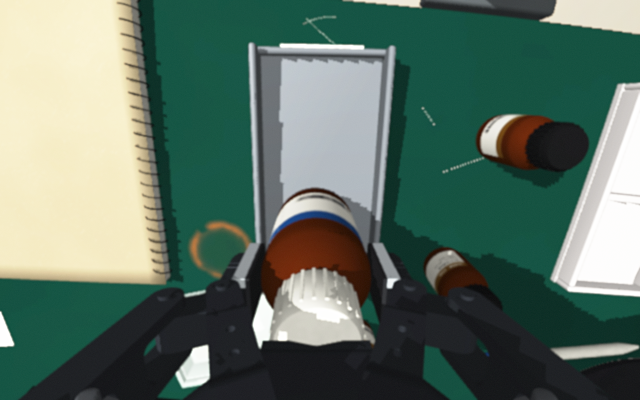

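Call:
play_rows:
  translation:
    - [0,0,-0.003]
    - [0,0,-0.004]
    - [0.012,0,0]
    - [0.014,0.001,0]
    - [0.014,0.001,0]
  angular:
    - [0,0,0]
    - [0,0,0]
    - [0,0,0]
    - [0,0,0]
    - [0,0,0]

```text
time: 4.47
ee_pos: [509.0, -438.0, 68.6]
ee_rot: [-0.001, -0.038, 0.999, 0.0]
force: [-1.1, -0.5, -1.4]
width: 52.2
```

Call:
play_rows:
  translation:
    - [0.014,0.001,0]
    - [0.012,0,0]
    - [0.007,0,0]
    - [0,0,0]
    - [0,0,0]
  angular:
    - [0,0,0]
    - [0,0,0]
    - [0,0,0]
    - [0,0,0]
    - [0,0,0]

```text
time: 4.88
ee_pos: [477.7, -439.9, 69.3]
ee_rot: [0.0, -0.038, 0.999, 0.0]
force: [0.7, -0.5, -3.0]
width: 52.2
```

```bash
python3 -c "
from h import *
st(); plan([(478.1,-441.5,64,184.4,3)])
s=arm.get_state(); i=eyes.capture('wrist'); cv2.imwrite('pics/w4.png',i)
i=eyes.capture('scene'); crop(i,380,200,500,300,6,'s4.png')
"
```

```text
t 4.88 p [ 477.7 -439.9   69.3] yaw -175.7 tilt 0.0 w 52.2 F [ 0.7 -0.5 -3. ] j [ 0.25  0.64  0.61  1.7  -0.44  0.94  2.68]
[[-0.0,-0.001,0.003],[-0.0,-0.001,0.002]] [[0.0,0.0,-0.0],[0.0,0.001,-0.001]]
2 rows end [ 477.8 -441.9   64.3]
```

View pics/w4.png

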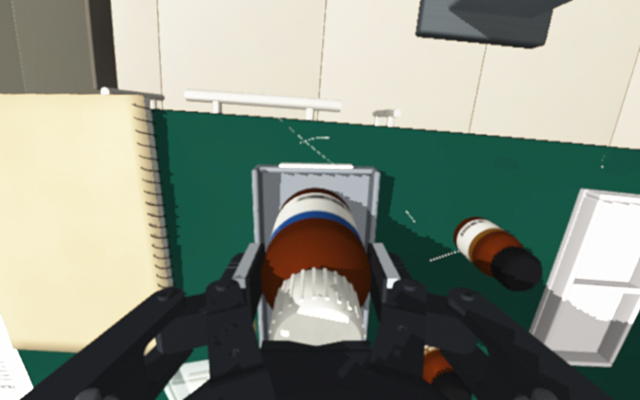

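View pics/s4.png

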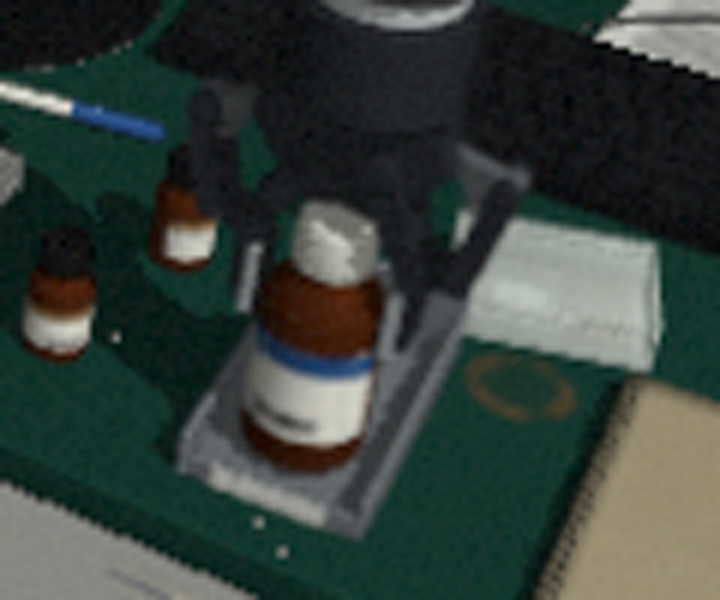

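Call:
play_rows:
  translation:
    - [0,0,0.002]
    - [0,-0.001,0.002]
    - [0,0,0.001]
    - [0,0,0]
    - [0,0,0]
  angular:
    - [0,0,0]
    - [0,0,0]
    - [0,0,0]
    - [0,0,0]
    - [0,0,0]

```text
time: 5.4
ee_pos: [477.9, -440.7, 64.1]
ee_rot: [-0.0, -0.038, 0.999, 0.0]
force: [-0.3, -0.1, -3.1]
width: 52.5
```

```bash
python3 -c "
from h import *
st()"
```

```text
t 5.4 p [ 477.9 -440.7   64.1] yaw -175.6 tilt 0.0 w 52.5 F [-0.3 -0.1 -3.1] j [ 0.25  0.65  0.61  1.7  -0.44  0.94  2.68]
```

Call:
play_rows:
  translation:
    - [0,0,0.001]
    - [0,0,0]
    - [0,0,0]
  angular:
    - [0,0,0]
    - [0,0,0]
    - [0,0,0]

```text
time: 5.65
ee_pos: [478.0, -440.8, 63.8]
ee_rot: [0.0, -0.038, 0.999, 0.0]
force: [-1.4, 1.0, 2.9]
width: 52.5
```

Call:
play_rows:
  translation:
    - [0,0,0.001]
    - [0,0,0]
    - [0,0,0]
  angular:
    - [0,0,0]
    - [0,0,0]
    - [0,0,0]

```text
time: 5.9
ee_pos: [478.0, -440.9, 63.8]
ee_rot: [0.001, -0.038, 0.999, 0.0]
force: [-1.6, 2.7, 8.1]
width: 52.4
```

Contact. Open and retreat up.

Call:
play_rows:
  translation:
    - [0,0,0]
    - [0,0,0]
    - [0,0,0]
    - [0,0,0]
    - [0,0,0]
  angular:
    - [0,0,0]
    - [0,0,0]
    - [0,0,0]
    - [0,0,0]
    - [0,0,0]
  fingers: 1

```text
time: 6.32
ee_pos: [477.8, -440.7, 62.0]
ee_rot: [-0.0, -0.038, 0.999, 0.0]
force: [0.5, 0.2, -0.8]
width: 85.2
```

Call:
play_rows:
  translation:
    - [0,0,-0.01]
    - [0,0,-0.03]
    - [0,0,-0.033]
    - [0,0,-0.033]
    - [0,0,-0.03]
  angular:
    - [0,0,0]
    - [0,0,0]
    - [0,0,0]
    - [0,0,0]
    - [0,0,0]

```text
time: 6.73
ee_pos: [477.7, -441.2, 200.9]
ee_rot: [0.0, -0.038, 0.999, -0.001]
force: [0.7, -1.0, -0.1]
width: 85.4
```

```bash
python3 -c "
from h import *
st();plan([(408,-110,200,180),(408,90,200,180),(484,177,200,180)])
s=arm.get_state(); i=eyes.capture('wrist'); cv2.imwrite('pics/w5.png',i)
c=cam('wrist',s)
print(proj(c,[[478.1,-441.3,124]]).round(1))
"
```

```text
t 6.73 p [ 477.7 -441.2  200.9] yaw -175.7 tilt 0.1 w 85.4 F [ 0.7 -1.  -0.1] j [ 0.19  0.51  0.69  1.59 -0.34  1.17  2.61]
[[0.005,0.037,0.0],[0.005,0.037,0.0],[0.006,0.037,0.0],[0.006,0.037,0.0],[0.006,0.037,0.0]] [[-0.0,0.0,0.01],[-0.0,0.0,0.01],[-0.0,0.0,0.01],[-0.0,0.0,0.01],[-0.0,0.0,0.01]]
[[0.007,0.037,0.0],[0.007,0.037,0.0],[0.008,0.037,0.0],[0.007,0.037,0.001],[0.0,0.033,-0.0]] [[-0.0,0.0,0.01],[-0.0,0.0,0.01],[-0.0,0.0,0.0],[-0.001,0.001,0.006],[-0.0,-0.0,-0.0]]
[[0.0,0.033,-0.0],[0.0,0.034,-0.0],[0.0,0.033,-0.0],[0.0,0.034,-0.0],[0.001,0.033,-0.0]] [[-0.0,-0.0,-0.0],[-0.0,-0.0,-0.0],[-0.0,-0.0,-0.0],[-0.0,-0.0,-0.0],[-0.0,-0.0,-0.0]]
[[-0.019,0.022,-0.0],[-0.019,0.022,-0.0],[-0.019,0.022,-0.0],[-0.019,0.021,-0.0]] [[-0.0,-0.0,-0.0],[-0.0,-0.0,-0.0],[-0.0,-0.0,-0.0],[-0.0,-0.0,-0.0]]
19 rows end [483.6 176.5 199.5]
[[316.1 211.2]]
```

View pics/w5.png

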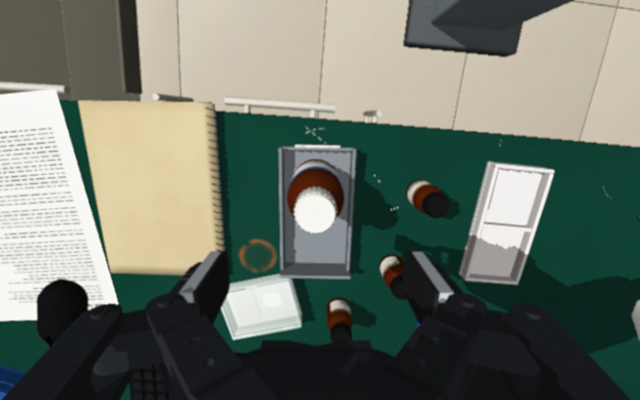

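Call:
play_rows:
  translation:
    - [0.005,0.037,0]
    - [0.005,0.037,0]
    - [0.006,0.037,0]
    - [0.006,0.037,0]
    - [0.006,0.037,0]
  angular:
    - [0,0,0.01]
    - [0,0,0.01]
    - [0,0,0.01]
    - [0,0,0.01]
    - [0,0,0.01]

```text
time: 7.2
ee_pos: [438.7, -256.3, 198.5]
ee_rot: [0.0, -0.012, 1.0, 0.0]
force: [0.5, -0.3, 0.7]
width: 85.4
```

Call:
play_rows:
  translation:
    - [0.007,0.037,0]
    - [0.007,0.037,0]
    - [0.008,0.037,0]
    - [0.007,0.037,0]
    - [0,0.033,0]
  angular:
    - [0,0,0.01]
    - [0,0,0.01]
    - [0,0,0]
    - [0,0,0.006]
    - [0,0,0]

```text
time: 7.62
ee_pos: [406.7, -75.2, 198.6]
ee_rot: [0.0, -0.0, 1.0, 0.001]
force: [1.0, -0.4, 0.0]
width: 85.5
```

Call:
play_rows:
  translation:
    - [0,0.033,0]
    - [0,0.034,0]
    - [0,0.033,0]
    - [0,0.034,0]
    - [0,0.033,0]
  angular:
    - [0,0,0]
    - [0,0,0]
    - [0,0,0]
    - [0,0,0]
    - [0,0,0]

```text
time: 8.03
ee_pos: [408.3, 91.5, 199.0]
ee_rot: [0.001, 0.0, 1.0, 0.001]
force: [0.7, -0.5, 0.5]
width: 85.2
```

Call:
play_rows:
  translation:
    - [-0.019,0.022,0]
    - [-0.019,0.022,0]
    - [-0.019,0.022,0]
    - [-0.018,0.021,0]
    - [0,0,0]
  angular:
    - [0,0,0]
    - [0,0,0]
    - [0,0,0]
    - [0,0,0]
    - [0,0,0]

```text
time: 8.45
ee_pos: [486.3, 182.1, 198.9]
ee_rot: [0.002, -0.002, 1.0, 0.001]
force: [-0.3, 1.0, 0.3]
width: 85.6
```

```bash
python3 -c "
from h import *
st();plan([(484,177,58,180,30)])
s=arm.get_state(); i=eyes.capture('wrist'); cv2.imwrite('pics/w6.png',i)
c=cam('wrist',s)
print(proj(c,[[484,178,120],[473,405,62]]).round(1))
"
```

```text
t 8.45 p [486.3 182.1 198.9] yaw -179.7 tilt 0.3 w 85.6 F [-0.3  1.   0.3] j [-0.76  0.2   0.37  1.9  -0.08  1.05  1.22]
[[0.001,-0.001,0.028],[0.0,-0.001,0.028],[0.001,-0.001,0.028],[0.0,-0.001,0.028],[0.001,-0.001,0.029]] [[0.0,0.0,0.0],[0.0,0.0,0.0],[0.0,0.0,0.0],[0.0,0.0,0.0],[0.002,0.004,0.005]]
5 rows end [483.9 177.4  57.9]
[[310.7 206.7]
 [543.8 178.9]]
```

View pics/w6.png

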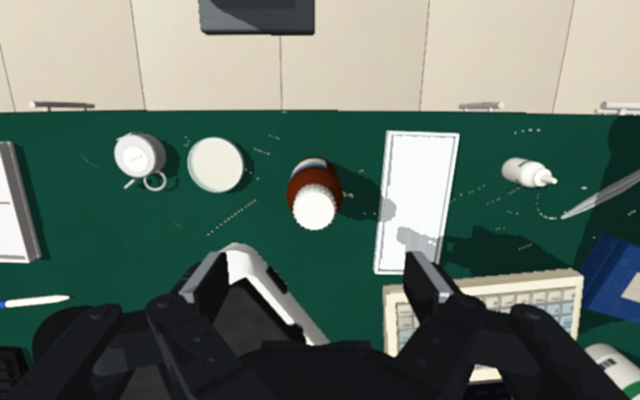

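Call:
play_rows:
  translation:
    - [0.001,0,0.028]
    - [0,-0.001,0.028]
    - [0,0,0.028]
    - [0,0,0.028]
    - [0,0,0.028]
  angular:
    - [0,0,0]
    - [0,0,0]
    - [0,0,0]
    - [0,0,0]
    - [0.002,0.004,0]

```text
time: 8.92
ee_pos: [481.9, 174.7, 57.8]
ee_rot: [-0.002, 0.001, 1.0, -0.001]
force: [-0.2, 1.0, 0.8]
width: 85.4
```

Call:
play_rows:
  translation:
    - [0,0,0]
    - [0,0,0]
    - [0,0,0]
    - [0,0,0]
    - [0,0,0]
  angular:
    - [0,0,0]
    - [0,0,0]
    - [0,0,0]
    - [0,0,0]
    - [0,0,0]
  fingers: 0.3
  squeeze: 45

```text
time: 9.33
ee_pos: [483.6, 176.3, 60.1]
ee_rot: [-0.0, -0.0, 1.0, -0.0]
force: [0.2, 0.1, 2.7]
width: 51.8
```

Call:
play_rows:
  translation:
    - [0,0,0]
    - [0,0,0]
    - [0,0,0]
    - [0,0,0]
    - [0,0,0]
  angular:
    - [0,0,0]
    - [0,0,0]
    - [0,0,0]
    - [0,0,0]
    - [0,0,0]

```text
time: 9.75
ee_pos: [483.7, 176.3, 60.1]
ee_rot: [-0.001, -0.0, 1.0, -0.0]
force: [-0.8, -0.6, 7.4]
width: 52.0
```

```bash
python3 -c "
from h import *
st();plan([(483,179,80,180,10),(420,80,140,180,25),(406,30,140,180,25),(408,-120,140,180,25),(500,-410,140,184.4,25)])
i=eyes.capture('wrist'); cv2.imwrite('pics/w7.png',i)
"
```

```text
t 9.75 p [483.7 176.3  60.1] yaw -180.0 tilt 0.1 w 52.0 F [-0.8 -0.6  7.4] j [-0.71  0.38  0.33  2.03 -0.18  0.76  1.3 ]
[[0.0,0.001,-0.007],[0.0,0.001,-0.006],[0.001,0.001,-0.007],[0.01,-0.017,-0.01],[0.011,-0.016,-0.01]] [[-0.0,-0.0,0.0],[-0.0,-0.0,0.0],[-0.001,-0.001,0.0],[0.0,-0.0,0.0],[0.0,-0.0,0.0]]
[[0.01,-0.017,-0.01],[0.011,-0.016,-0.01],[0.01,-0.017,-0.01],[0.011,-0.016,-0.01],[0.005,-0.017,0.0]] [[0.0,-0.0,0.0],[0.0,-0.0,0.0],[0.0,-0.0,0.0],[0.0,-0.0,0.0],[0.0,-0.0,0.0]]
[[0.004,-0.017,0.0],[0.005,-0.016,0.0],[-0.0,-0.021,-0.0],[-0.0,-0.022,-0.0],[-0.0,-0.021,-0.0]] [[0.0,-0.0,0.0],[0.0,-0.0,0.0],[0.0,-0.0,0.0],[0.0,-0.0,0.0],[0.0,-0.0,0.0]]
[[-0.001,-0.022,-0.0],[-0.0,-0.021,-0.0],[-0.001,-0.022,-0.0],[-0.0,-0.021,-0.0],[-0.007,-0.022,-0.0]] [[0.0,-0.0,0.0],[0.0,-0.0,0.0],[0.0,-0.0,0.0],[0.0,-0.0,0.0],[0.0,-0.0,-0.01]]
[[-0.007,-0.022,-0.0],[-0.007,-0.023,-0.0],[-0.006,-0.023,-0.0],[-0.006,-0.023,-0.0],[-0.006,-0.023,-0.0]] [[0.0,-0.0,-0.01],[0.0,-0.0,-0.01],[0.0,-0.0,-0.0],[0.0,-0.0,-0.01],[0.0,-0.0,-0.0]]
[[-0.006,-0.022,-0.0],[-0.006,-0.023,-0.0],[-0.006,-0.022,-0.0],[-0.006,-0.023,-0.0],[-0.006,-0.023,-0.0]] [[0.0,-0.0,-0.01],[0.0,-0.0,-0.0],[0.0,-0.0,-0.01],[0.0,-0.0,-0.0],[0.0,-0.0,-0.01]]
[[-0.006,-0.022,-0.0],[-0.005,-0.023,-0.0]] [[0.0,-0.0,-0.0],[0.0,-0.0,-0.007]]
32 rows end [ 499.8 -410.2  139.8]
```

View pics/w7.png

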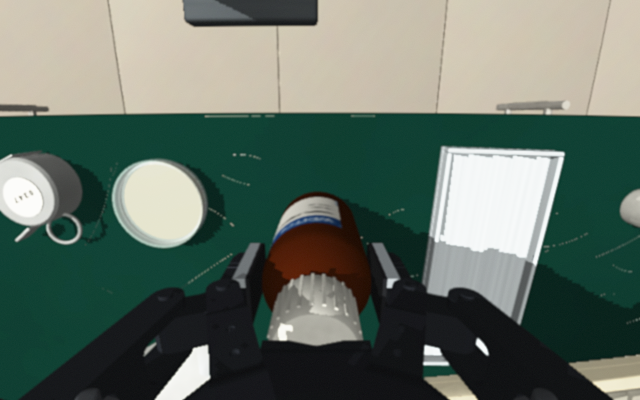

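```bash
python3 -c "
from h import *
plan([(484,176.5,80,180,10),(440,100,160,180,30),(406,40,205,180,30),(408,-120,205,180,30),(549.9,-435.7,205,184.4,30)])
"
```

```text
[[-0.0,0.0,-0.01],[-0.0,0.0,-0.01],[0.011,-0.019,-0.02],[0.011,-0.019,-0.02],[0.011,-0.019,-0.02]] [[-0.0,-0.0,0.0],[-0.001,-0.001,0.0],[0.0,-0.0,0.0],[0.0,-0.0,0.0],[0.0,-0.0,0.0]]
[[0.011,-0.019,-0.02],[0.011,-0.02,-0.015],[0.011,-0.02,-0.015],[0.012,-0.02,-0.015],[-0.0,-0.027,-0.0]] [[0.0,-0.0,0.0],[0.0,-0.0,0.0],[0.0,-0.0,0.0],[0.0,-0.0,0.0],[0.0,-0.0,0.0]]
[[-0.0,-0.027,-0.0],[-0.001,-0.027,-0.0],[-0.0,-0.026,-0.0],[-0.001,-0.027,-0.0],[-0.0,-0.026,-0.0]] [[0.0,-0.0,0.0],[0.0,-0.0,0.0],[0.0,-0.0,0.0],[0.0,-0.0,0.0],[0.0,-0.0,0.0]]
[[-0.012,-0.026,-0.0],[-0.012,-0.026,-0.0],[-0.011,-0.027,-0.0],[-0.011,-0.027,-0.0],[-0.011,-0.027,-0.0]] [[0.0,-0.0,-0.01],[0.0,-0.0,-0.01],[0.0,-0.0,-0.01],[0.0,-0.0,-0.01],[0.0,-0.0,-0.0]]
[[-0.011,-0.027,-0.0],[-0.01,-0.027,-0.0],[-0.01,-0.027,-0.0],[-0.01,-0.027,-0.0],[-0.01,-0.027,-0.0]] [[0.0,-0.0,-0.01],[0.0,-0.0,-0.0],[0.0,-0.0,-0.01],[0.0,-0.0,-0.0],[0.0,-0.0,-0.01]]
[[-0.01,-0.027,-0.0],[-0.011,-0.027,-0.0]] [[0.0,-0.0,-0.0],[0.0,-0.0,-0.007]]
27 rows end [ 550.2 -436.1  204.8]
```

Call:
play_rows:
  translation:
    - [0,0,-0.008]
    - [0,0,-0.012]
    - [0.011,-0.019,-0.02]
    - [0.011,-0.019,-0.02]
    - [0.011,-0.019,-0.02]
  angular:
    - [0,0,0]
    - [0,0,0]
    - [0,0,0]
    - [0,0,0]
    - [0,0,0]

```text
time: 10.22
ee_pos: [448.5, 118.1, 139.2]
ee_rot: [-0.003, -0.0, 1.0, -0.001]
force: [0.1, -0.2, -2.2]
width: 52.0
```

Call:
play_rows:
  translation:
    - [0.011,-0.019,-0.02]
    - [0.011,-0.02,-0.015]
    - [0.011,-0.02,-0.015]
    - [0.012,-0.02,-0.015]
    - [0,-0.027,0]
  angular:
    - [0,0,0]
    - [0,0,0]
    - [0,0,0]
    - [0,0,0]
    - [0,0,0]

```text
time: 10.63
ee_pos: [404.0, 13.5, 206.2]
ee_rot: [-0.001, -0.001, 1.0, 0.001]
force: [0.9, 0.0, -3.6]
width: 52.8
```

Call:
play_rows:
  translation:
    - [0,-0.027,0]
    - [-0.001,-0.027,0]
    - [0,-0.026,0]
    - [-0.001,-0.027,0]
    - [0,-0.026,0]
  angular:
    - [0,0,0]
    - [0,0,0]
    - [0,0,0]
    - [0,0,0]
    - [0,0,0]

```text
time: 11.05
ee_pos: [406.1, -121.2, 204.3]
ee_rot: [-0.002, 0.0, 1.0, -0.001]
force: [1.6, -1.2, -3.0]
width: 52.2
```

Call:
play_rows:
  translation:
    - [-0.012,-0.026,0]
    - [-0.012,-0.026,0]
    - [-0.011,-0.027,0]
    - [-0.011,-0.027,0]
    - [-0.011,-0.027,0]
  angular:
    - [0,0,-0.01]
    - [0,0,-0.01]
    - [0,0,-0.01]
    - [0,0,-0.01]
    - [0,0,0]

```text
time: 11.47
ee_pos: [466.4, -252.6, 204.1]
ee_rot: [-0.002, -0.02, 1.0, -0.0]
force: [1.3, 0.2, -2.1]
width: 52.5
```

Call:
play_rows:
  translation:
    - [-0.011,-0.027,0]
    - [-0.01,-0.027,0]
    - [-0.01,-0.027,0]
    - [-0.01,-0.027,0]
    - [-0.01,-0.027,0]
  angular:
    - [0,0,-0.01]
    - [0,0,0]
    - [0,0,-0.01]
    - [0,0,0]
    - [0,0,-0.01]

```text
time: 11.88
ee_pos: [524.6, -384.4, 203.8]
ee_rot: [-0.003, -0.035, 0.999, -0.0]
force: [0.0, 0.4, -2.0]
width: 52.2
```

Call:
play_rows:
  translation:
    - [-0.01,-0.026,0]
    - [-0.01,-0.024,0]
    - [0,0,0]
    - [0,0,0]
  angular:
    - [0,0,0]
    - [0,0,-0.007]
    - [0,0,0]
    - [0,0,0]

```text
time: 12.22
ee_pos: [547.2, -433.1, 203.5]
ee_rot: [-0.003, -0.038, 0.999, -0.001]
force: [-0.2, 0.5, -3.4]
width: 52.0
```

```bash
python3 -c "
from h import *
st();plan([(549.9,-435.7,80,184.4,25)])
i=eyes.capture('wrist'); cv2.imwrite('pics/w8.png',i)
"
```

```text
t 12.22 p [ 547.2 -433.1  203.5] yaw -175.7 tilt 0.4 w 52.0 F [-0.2  0.5 -3.4] j [ 0.16  0.6   0.69  1.45 -0.39  1.24  2.54]
[[-0.001,-0.001,0.025],[-0.001,-0.0,0.025],[-0.0,-0.001,0.024],[-0.001,-0.0,0.025],[-0.0,-0.001,0.024]] [[-0.0,-0.0,-0.0],[-0.0,-0.0,-0.0],[-0.0,-0.0,-0.0],[-0.0,-0.0,-0.0],[-0.001,-0.006,-0.001]]
5 rows end [ 549.7 -436.    80.4]
```

View pics/w8.png

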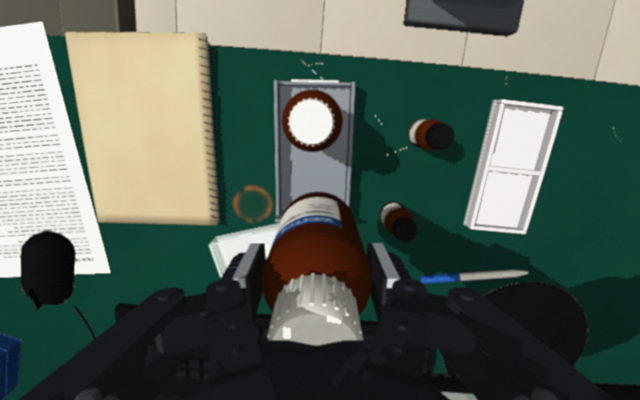

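Call:
play_rows:
  translation:
    - [-0.001,-0.001,0.025]
    - [-0.001,0,0.025]
    - [0,-0.001,0.024]
    - [-0.001,0,0.025]
    - [0,-0.001,0.022]
  angular:
    - [0,-0.003,0]
    - [0,-0.003,0]
    - [0,0,0]
    - [0,0,0]
    - [0,0,0]

```text
time: 12.68
ee_pos: [551.4, -432.3, 81.9]
ee_rot: [0.001, -0.04, 0.999, 0.001]
force: [-0.5, 1.0, -3.1]
width: 52.4
```

Call:
play_rows:
  translation:
    - [0,0,0.005]
    - [0,0,0.005]
    - [0,0,0]
    - [0,0,0]
    - [0,0,0]
  angular:
    - [0,0,0]
    - [0,0,0]
    - [0,0,0]
    - [0,0,0]
    - [0,0,0]

```text
time: 13.1
ee_pos: [552.3, -435.9, 75.2]
ee_rot: [0.002, -0.039, 0.999, -0.002]
force: [0.4, 0.4, -2.3]
width: 52.0
```

```bash
python3 -c "
from h import *
st();plan([(549.9,-435.7,65,184.4,3)])
i=eyes.capture('wrist'); cv2.imwrite('pics/w9.png',i)
"
```

```text
t 13.1 p [ 552.3 -435.9   75.2] yaw -175.6 tilt 0.3 w 52.0 F [ 0.4  0.4 -2.3] j [ 0.2   0.72  0.63  1.56 -0.47  1.02  2.61]
[[0.001,0.0,0.003],[0.0,0.0,0.002],[0.001,0.0,0.003],[0.0,0.0,0.002]] [[-0.0,0.0,0.0],[-0.0,0.0,0.0],[-0.0,0.0,0.0],[-0.004,0.004,0.001]]
4 rows end [ 550.3 -436.1   65.2]
```

View pics/w9.png

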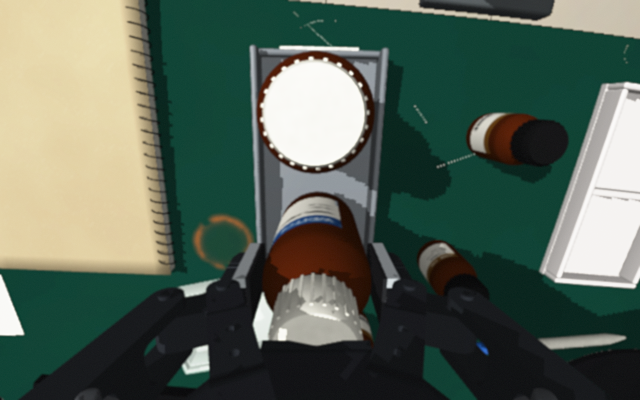

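Call:
play_rows:
  translation:
    - [0.001,0,0.003]
    - [0.001,0,0.003]
    - [0,0,0.002]
    - [0,0,0.002]
    - [0,0,0]
  angular:
    - [-0.004,0.004,0]
    - [0,0,0]
    - [0,0,0]
    - [0,0,0]
    - [0,0,0]

```text
time: 13.57
ee_pos: [549.3, -435.4, 64.3]
ee_rot: [-0.001, -0.039, 0.999, 0.001]
force: [-2.0, 1.2, 3.2]
width: 52.0
```

Call:
play_rows:
  translation:
    - [0,0,0.001]
    - [0,0,0]
    - [0,0,0]
  angular:
    - [0,0,0]
    - [0,0,0]
    - [0,0,0]

```text
time: 13.82
ee_pos: [549.4, -435.5, 64.3]
ee_rot: [-0.001, -0.039, 0.999, 0.001]
force: [-1.8, 4.2, 9.0]
width: 52.3
```

Call:
play_rows:
  translation:
    - [0,0,0.001]
    - [0,0,0]
    - [0,0,0]
  angular:
    - [0,0,0]
    - [0,0,0]
    - [0,0,0]

```text
time: 14.07
ee_pos: [549.5, -435.5, 64.2]
ee_rot: [-0.001, -0.039, 0.999, 0.002]
force: [-3.7, 5.0, 13.5]
width: 52.2
```

Call:
play_rows:
  translation:
    - [0,0,-0.002]
    - [0,0,0]
    - [0,0,0]
    - [0,0,0]
    - [0,0,0]
  angular:
    - [0,0,0]
    - [0,0,0]
    - [0,0,0]
    - [0,0,0]
    - [0,0,0]
  fingers: 1

```text
time: 14.48
ee_pos: [549.4, -435.3, 62.8]
ee_rot: [-0.001, -0.039, 0.999, 0.001]
force: [1.2, 0.5, -0.2]
width: 85.8
```

Call:
play_rows:
  translation:
    - [0,0,-0.01]
    - [0,0,-0.03]
    - [0,0,-0.033]
    - [0,0,-0.033]
    - [0,0,-0.03]
  angular:
    - [0,0,0]
    - [0,0,0]
    - [0,0,0]
    - [0,0,0]
    - [0,0,0]

```text
time: 14.9
ee_pos: [549.7, -436.0, 201.9]
ee_rot: [-0.001, -0.038, 0.999, 0.001]
force: [0.7, -0.4, 0.1]
width: 85.2
```

```bash
python3 -c "
from h import *
st()
s=arm.get_state(); i=eyes.capture('wrist'); cv2.imwrite('pics/w10.png',i)
c=cam('wrist',s)
print(proj(c,[[478.1,-441.3,124],[549.9,-435.7,124],[480,-318,60]]).round(1))
i=eyes.capture('scene'); crop(i,380,190,500,290,6,'s10.png')
"
```

```text
t 14.9 p [ 549.7 -436.   201.9] yaw -175.6 tilt 0.1 w 85.2 F [ 0.7 -0.4  0.1] j [ 0.17  0.61  0.69  1.44 -0.39  1.24  2.55]
[[316.5 114.7]
 [316.4 210.9]
 [447.3 127.9]]
```

View pics/w10.png

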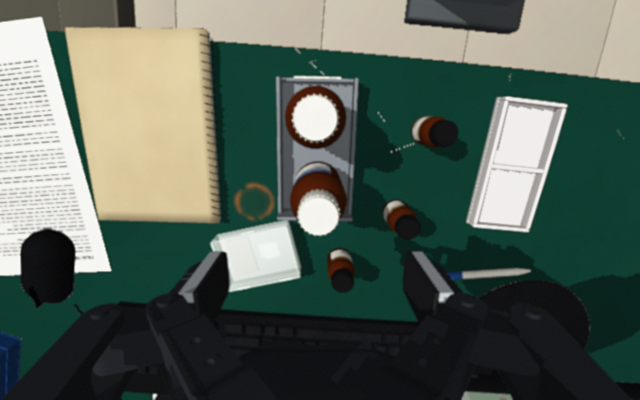

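View pics/s10.png

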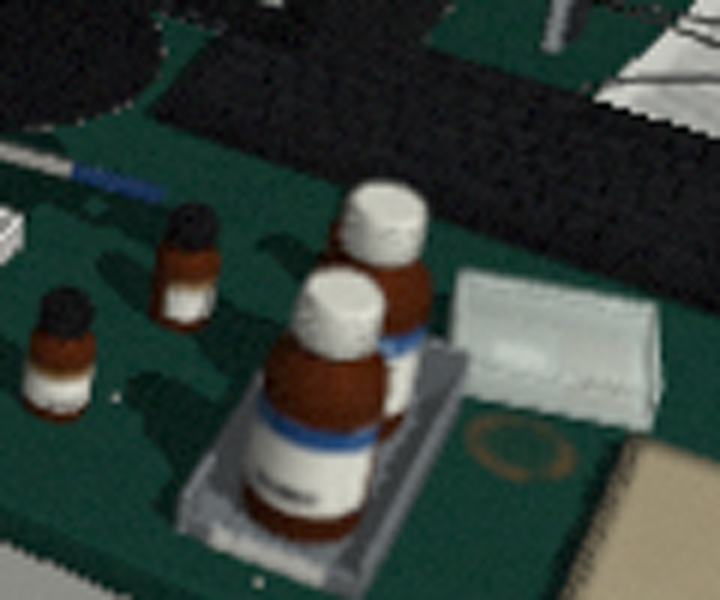

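```bash
python3 -c "
from h import *
plan([(481,-321,150,180,35)])
"
```

```text
[[0.012,0.025,0.011],[0.013,0.024,0.011],[0.013,0.024,0.011],[0.014,0.024,0.011],[0.014,0.024,0.012]] [[-0.0,0.0,0.02],[-0.0,0.0,0.01],[-0.0,0.0,0.02],[-0.0,0.0,0.01],[-0.005,0.007,0.017]]
5 rows end [ 480.8 -321.2  149.5]
```

Call:
play_rows:
  translation:
    - [0.012,0.025,0.011]
    - [0.013,0.024,0.011]
    - [0.013,0.024,0.011]
    - [0.014,0.024,0.011]
    - [0.014,0.024,0.012]
  angular:
    - [0,0,0.02]
    - [0,0,0.01]
    - [0,0,0.02]
    - [0,0,0.01]
    - [0,0,0.017]

```text
time: 15.42
ee_pos: [477.3, -316.5, 143.3]
ee_rot: [-0.001, 0.0, 1.0, 0.001]
force: [0.2, 0.6, 0.4]
width: 85.3
```

Call:
play_rows:
  translation:
    - [0,0,0]
    - [0,0,0]
  angular:
    - [0,0,0]
    - [0,0,0]

```text
time: 15.58
ee_pos: [477.3, -315.7, 142.9]
ee_rot: [-0.002, -0.001, 1.0, 0.002]
force: [0.2, -0.8, 0.4]
width: 84.9
```

```bash
python3 -c "
from h import *
st()
s=arm.get_state(); i=eyes.capture('wrist'); cv2.imwrite('pics/w11.png',i)
c=cam('wrist',s)
print(proj(c,[[480,-318,62],[480,-322,62]]).round(1))
"
```

```text
t 15.58 p [ 477.3 -315.7  142.9] yaw -179.9 tilt 0.3 w 84.9 F [ 0.2 -0.8  0.4] j [-0.06  0.44  0.74  1.83 -0.35  1.01  2.39]
[[312.8 212.9]
 [307.7 212.9]]
```

View pics/w11.png

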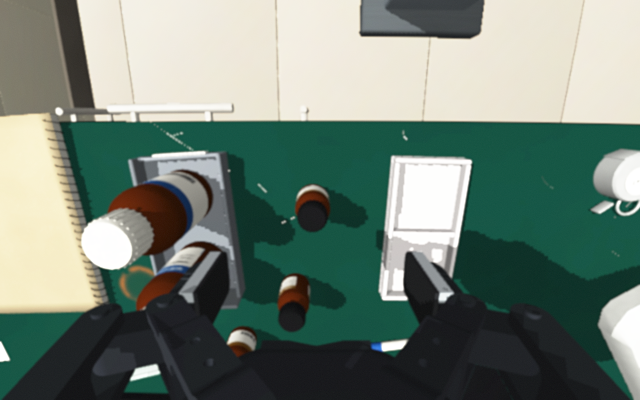

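Call:
play_rows:
  translation:
    - [-0.002,-0.001,0.028]
    - [-0.001,-0.001,0.028]
    - [0,0,0.028]
    - [0,0,0.025]
    - [0,0,0.01]
  angular:
    - [0,0,0]
    - [0,0,0]
    - [0,0,0]
    - [0,0,0]
    - [0,0,0]

```text
time: 16.05
ee_pos: [480.2, -319.7, 22.0]
ee_rot: [-0.003, 0.0, 1.0, 0.001]
force: [-0.4, 0.1, -0.1]
width: 85.7
```

Call:
play_rows:
  translation:
    - [0,0,0]
    - [0,0,0]
  angular:
    - [0,0,0]
    - [0,0,0]

```text
time: 16.22
ee_pos: [481.6, -320.7, 25.3]
ee_rot: [-0.001, 0.0, 1.0, 0.0]
force: [0.7, -0.6, 0.5]
width: 85.4
```

Call:
play_rows:
  translation:
    - [0.001,0.002,0.003]
    - [0,0.001,0.003]
    - [0,0,0]
  angular:
    - [0,0,0]
    - [0,0,0]
    - [0,0,0]

```text
time: 16.47
ee_pos: [480.5, -316.1, 19.3]
ee_rot: [-0.0, -0.0, 1.0, 0.001]
force: [0.3, 0.9, -0.8]
width: 85.3
```

Call:
play_rows:
  translation:
    - [0,0,0]
    - [0,0,0]
    - [0,0,0]
    - [0,0,0]
    - [0,0,0]
  angular:
    - [0,0,0]
    - [0,0,0]
    - [0,0,0]
    - [0,0,0]
    - [0,0,0]
  fingers: 0.15
  squeeze: 25

```text
time: 16.88
ee_pos: [480.1, -316.5, 19.0]
ee_rot: [-0.001, -0.0, 1.0, 0.001]
force: [0.4, -0.2, 0.3]
width: 30.0
```

Call:
play_rows:
  translation:
    - [0,0,0]
    - [0,0,0]
    - [0,0,0]
    - [0,0,0]
    - [0,0,0]
  angular:
    - [0,0,0]
    - [0,0,0]
    - [0,0,0]
    - [0,0,0]
    - [0,0,0]

```text
time: 17.3
ee_pos: [480.1, -316.4, 18.9]
ee_rot: [-0.001, -0.0, 1.0, 0.001]
force: [-0.0, -0.0, 4.7]
width: 30.2
```

```bash
python3 -c "
from h import *
from math import *
st()
a=-.024
for x in(-36,36): print(515.25+x*cos(a),-210.5+x*sin(a))
plan([(480.5,-319,60,180,25),(479,-209.6,60,178.6,30)])
i=eyes.capture('wrist'); cv2.imwrite('pics/w12.png',i)
"
```

```text
t 17.3 p [ 480.1 -316.4   18.9] yaw -180.0 tilt 0.2 w 30.2 F [-0.  -0.   4.7] j [ 0.04  0.61  0.62  1.91 -0.49  0.78  2.5 ]
479.26036750234556 -209.63608294161125
551.2396324976544 -211.36391705838875
[[-0.0,-0.001,-0.021],[-0.0,-0.001,-0.02],[0.0,0.027,-0.0],[0.001,0.027,-0.0],[0.0,0.027,-0.0]] [[0.0,-0.0,0.0],[0.002,-0.002,0.0],[0.0,0.0,0.01],[0.0,0.0,0.0],[0.0,0.0,0.01]]
[[0.001,0.028,-0.0]] [[0.0,0.0,0.005]]
6 rows end [ 479.3 -209.5   59.9]
```

View pics/w12.png

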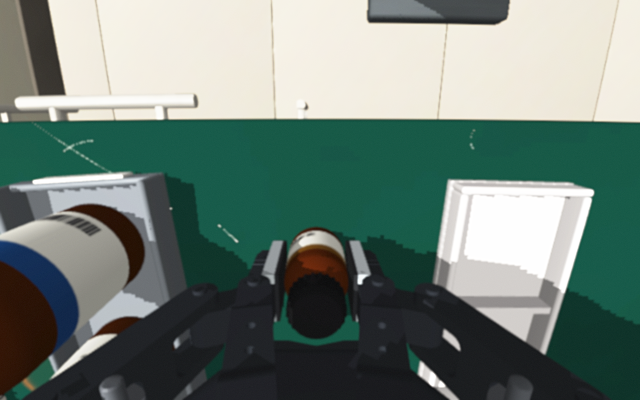

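```bash
python3 -c "
from h import *
plan([(480.5,-317,60,180,25),(551.2,-211.4,60,178.6,28)])
"
```

```text
[[-0.0,-0.0,-0.021],[-0.0,-0.0,-0.02],[-0.014,0.021,-0.0],[-0.014,0.021,-0.0],[-0.014,0.021,-0.0]] [[0.0,-0.0,0.0],[0.002,-0.002,0.0],[0.0,0.0,0.0],[0.0,0.0,0.01],[0.0,0.0,0.0]]
[[-0.014,0.021,-0.0],[-0.014,0.022,-0.0]] [[0.0,0.0,0.01],[0.0,0.0,0.005]]
7 rows end [ 551.  -211.1   60. ]
```

Call:
play_rows:
  translation:
    - [0,0,-0.021]
    - [0,0,-0.02]
    - [-0.014,0.021,0]
    - [-0.014,0.021,0]
    - [-0.014,0.021,0]
  angular:
    - [0,0,0]
    - [0,0,0]
    - [0,0,0]
    - [0,0,0.01]
    - [0,0,0]

```text
time: 17.77
ee_pos: [522.2, -252.9, 59.6]
ee_rot: [-0.001, 0.006, 1.0, 0.001]
force: [1.0, 0.1, -1.3]
width: 30.3
```

Call:
play_rows:
  translation:
    - [-0.014,0.021,0]
    - [-0.014,0.021,0]
    - [0,0,0]
    - [0,0,0]
  angular:
    - [0,0,0.01]
    - [0,0,0.005]
    - [0,0,0]
    - [0,0,0]

```text
time: 18.1
ee_pos: [551.4, -209.6, 58.8]
ee_rot: [-0.002, 0.01, 1.0, 0.001]
force: [-0.7, -1.5, -0.1]
width: 30.2
```

```bash
python3 -c "
from h import *
st()
plan([(551.2,-211.4,26,178.6,10)])
i=eyes.capture('wrist'); cv2.imwrite('pics/w13.png',i)
"
```

```text
t 18.1 p [ 551.4 -209.6   58.8] yaw 178.8 tilt 0.3 w 30.2 F [-0.7 -1.5 -0.1] j [-0.2   0.57  0.66  1.85 -0.45  0.87  2.23]
[[0.0,-0.0,0.008],[0.0,-0.001,0.008],[0.0,-0.0,0.008],[0.0,-0.001,0.009]] [[0.0,-0.0,0.0],[0.0,-0.0,0.0],[0.0,-0.0,0.0],[0.003,-0.003,0.004]]
4 rows end [ 551.2 -211.5   25.8]
```

View pics/w13.png

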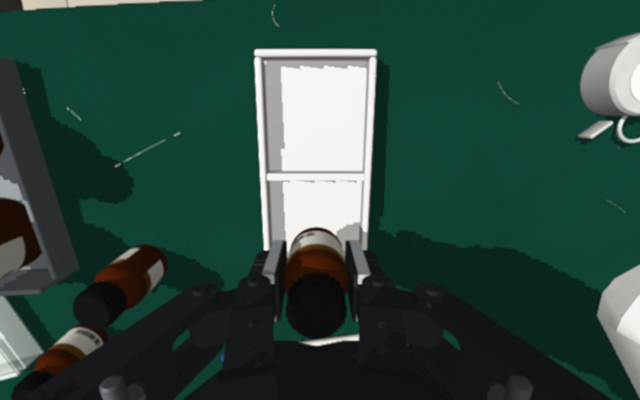

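Call:
play_rows:
  translation:
    - [0,0,0.009]
    - [0,0,0.009]
    - [0,-0.001,0.009]
    - [0,0,0.006]
    - [0,0,0]
  angular:
    - [0,0,0]
    - [0,0,0]
    - [0,0,0]
    - [0,0,0]
    - [0,0,0]

```text
time: 18.57
ee_pos: [548.9, -212.9, 24.6]
ee_rot: [-0.003, 0.013, 1.0, 0.002]
force: [0.1, 0.2, -1.2]
width: 29.9
```

Call:
play_rows:
  translation:
    - [0,0,0.001]
    - [0,0,0]
    - [0,0,0]
  angular:
    - [0,0,0]
    - [0,0,0]
    - [0,0,0]

```text
time: 18.82
ee_pos: [551.0, -213.1, 26.0]
ee_rot: [-0.001, 0.012, 1.0, 0.001]
force: [0.2, 1.0, 0.4]
width: 30.4
```

Call:
play_rows:
  translation:
    - [0,0,0.002]
    - [0,0.001,0]
    - [0,0,0]
  angular:
    - [0,0,0]
    - [0,0,0]
    - [0,0,0]

```text
time: 19.07
ee_pos: [550.8, -211.5, 23.8]
ee_rot: [-0.001, 0.012, 1.0, 0.001]
force: [-0.7, 0.4, -0.2]
width: 30.1
```

Call:
play_rows:
  translation:
    - [0,0,0.001]
    - [0,0,0]
    - [0,0,0]
  angular:
    - [0,0,0]
    - [0,0,0]
    - [0,0,0]

```text
time: 19.32
ee_pos: [551.0, -211.7, 23.0]
ee_rot: [-0.001, 0.012, 1.0, 0.001]
force: [-0.2, 0.6, 2.0]
width: 30.1
```

Call:
play_rows:
  translation:
    - [0,0,0]
    - [0,0,0]
    - [0,0,0]
    - [0,0,0]
  angular:
    - [0,0,0]
    - [0,0,0]
    - [0,0,0]
    - [0,0,0]
  fingers: 0.65

```text
time: 19.65
ee_pos: [550.6, -211.9, 22.7]
ee_rot: [-0.001, 0.012, 1.0, 0.001]
force: [0.2, -0.1, -0.4]
width: 55.4
```

Call:
play_rows:
  translation:
    - [0,0,-0.01]
    - [0,0,-0.03]
    - [0,0,-0.033]
    - [0,0,-0.033]
    - [0,0,-0.03]
  angular:
    - [0,0,0]
    - [0,0,0]
    - [0,0,0]
    - [0,0,0]
    - [0,0,0]

```text
time: 20.07
ee_pos: [551.0, -212.6, 161.3]
ee_rot: [-0.001, 0.013, 1.0, 0.001]
force: [1.0, -0.4, -0.1]
width: 55.5
```

```bash
python3 -c "
from h import *
st()
i=eyes.capture('wrist'); cv2.imwrite('pics/w14.png',i)
s=arm.get_state();c=cam('wrist',s);print(proj(c,[[551.2,-211.4,66]]))
i=eyes.capture('top'); crop(i,330,110,480,230,5,'t14.png')
i=eyes.capture('scene'); crop(i,320,180,460,280,5,'s14.png')
"
```

```text
t 20.07 p [ 551.  -212.6  161.3] yaw 178.5 tilt 0.1 w 55.5 F [ 1.  -0.4 -0.1] j [-0.27  0.45  0.75  1.78 -0.35  1.05  2.15]
[[319.83368776 196.99038419]]
```

View pics/w14.png

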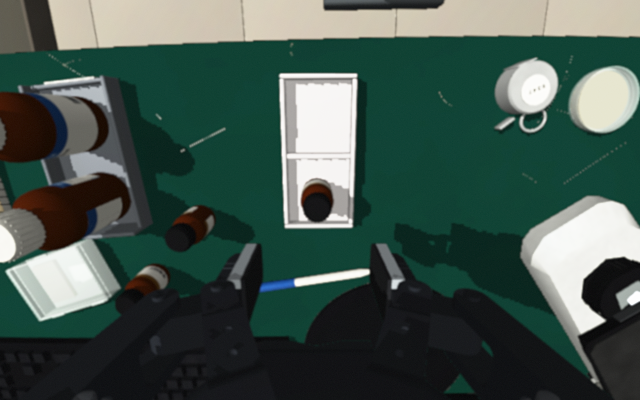

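View pics/s14.png

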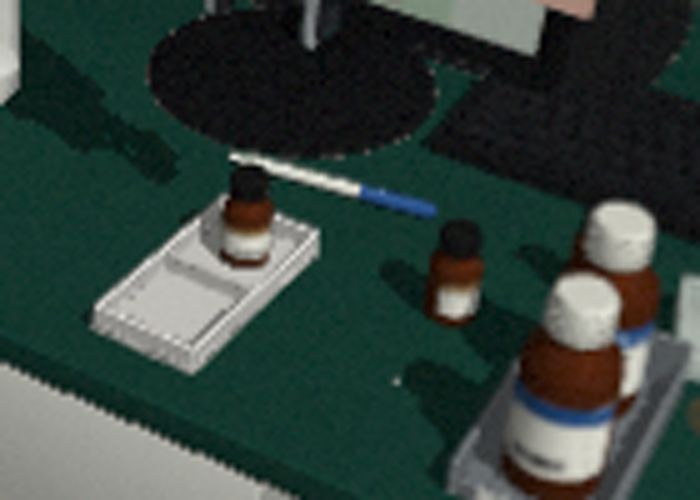

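View pics/t14.png

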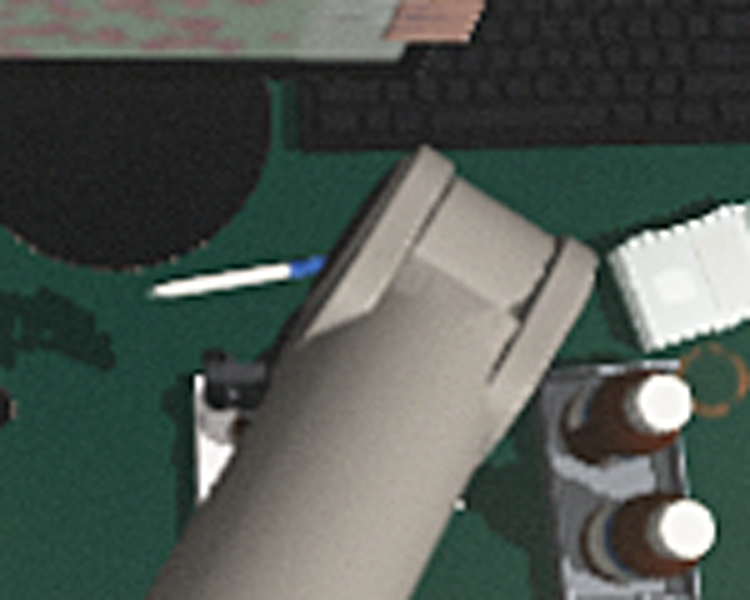

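```bash
python3 -c "
from h import *
plan([(655,-221,130,97,35)])
"
```

```text
[[-0.009,-0.0,0.003],[-0.008,0.001,0.003],[-0.008,0.002,0.003],[-0.008,0.002,0.003],[-0.008,0.003,0.003]] [[0.0,0.0,0.12],[0.0,0.0,0.12],[0.0,0.0,0.12],[0.0,0.0,0.12],[0.0,0.0,0.12]]
[[-0.007,0.004,0.002],[-0.007,0.005,0.003],[-0.006,0.006,0.002],[-0.005,0.007,0.003],[-0.005,0.008,0.002]] [[0.0,0.0,0.12],[0.0,0.0,0.12],[0.0,0.0,0.12],[0.0,0.0,0.12],[0.0,0.0,0.11]]
[[-0.004,0.008,0.003],[-0.002,0.008,0.002]] [[0.0,0.0,0.12],[0.004,-0.0,0.114]]
12 rows end [ 654.9 -220.9  130.5]
```

Call:
play_rows:
  translation:
    - [-0.009,0,0.003]
    - [-0.008,0.001,0.003]
    - [-0.008,0.002,0.003]
    - [-0.008,0.002,0.003]
    - [-0.008,0.003,0.003]
  angular:
    - [0,0,0.12]
    - [0,0,0.12]
    - [0,0,0.12]
    - [0,0,0.12]
    - [0,0,0.12]
  fingers: 0.45

```text
time: 20.63
ee_pos: [592.4, -214.5, 142.3]
ee_rot: [-0.003, 0.31, 0.951, 0.001]
force: [0.7, 0.8, -0.0]
width: 38.4
```

Call:
play_rows:
  translation:
    - [-0.007,0.004,0.002]
    - [-0.007,0.005,0.003]
    - [-0.006,0.006,0.002]
    - [-0.005,0.007,0.003]
    - [-0.005,0.008,0.002]
  angular:
    - [0,0,0.12]
    - [0,0,0.12]
    - [0,0,0.12]
    - [0,0,0.12]
    - [0,0,0.11]

```text
time: 21.05
ee_pos: [635.2, -218.2, 129.8]
ee_rot: [-0.003, 0.573, 0.819, -0.0]
force: [0.1, -1.2, -0.1]
width: 38.9
```

Call:
play_rows:
  translation:
    - [-0.004,0.008,0.003]
    - [-0.002,0.008,0.002]
    - [0,0,0]
  angular:
    - [0,0,0.12]
    - [0.004,0,0.114]
    - [0,0,0]

```text
time: 21.3
ee_pos: [653.6, -218.6, 124.1]
ee_rot: [-0.004, 0.663, 0.749, -0.002]
force: [-0.8, 0.1, -0.2]
width: 38.2
```

```bash
python3 -c "
from h import *
st()
s=arm.get_state();i=eyes.capture('wrist'); cv2.imwrite('pics/w15.png',i)
c=cam('wrist',s);print(proj(c,[[647,-152,6],[664,-290,6],[655.5,-221,10]]))
"
```

```text
t 21.3 p [ 653.6 -218.6  124.1] yaw 97.0 tilt 0.5 w 38.2 F [-0.8  0.1 -0.2] j [-0.35  0.8   1.    1.55 -0.7   1.19  0.91]
[[318.88577856 120.38158408]
 [318.5030915  267.77194416]
 [318.69012542 200.57463777]]
```

View pics/w15.png

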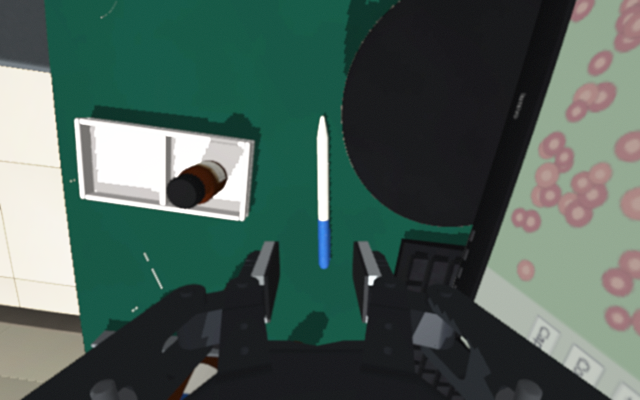

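```bash
python3 -c "
from h import *
plan([(658.5,-220.5,15,97,30)])
"
```

```text
[[-0.001,0.002,0.027],[-0.0,0.002,0.027],[-0.001,0.001,0.028],[-0.0,0.002,0.027]] [[-0.0,-0.0,0.0],[-0.0,-0.0,0.0],[-0.0,-0.0,0.0],[-0.009,-0.003,0.003]]
4 rows end [ 658.8 -220.    15.5]
```

Call:
play_rows:
  translation:
    - [-0.001,0.002,0.027]
    - [0,0.001,0.027]
    - [-0.001,0.001,0.028]
    - [0,0.001,0.026]
    - [0,0,0]
  angular:
    - [-0.003,0,0]
    - [-0.003,0,0]
    - [-0.003,-0.003,0]
    - [0,0,0]
    - [0,0,0]

```text
time: 21.77
ee_pos: [653.6, -218.5, 12.6]
ee_rot: [-0.004, 0.662, 0.75, -0.001]
force: [-0.8, 0.5, -0.7]
width: 39.0
```

Call:
play_rows:
  translation:
    - [0,0,0]
    - [0,0,0]
  angular:
    - [0,0,0]
    - [0,0,0]

```text
time: 21.93
ee_pos: [658.3, -221.9, 20.1]
ee_rot: [0.002, 0.662, 0.749, 0.001]
force: [0.9, 0.4, 0.3]
width: 38.2
```

```bash
python3 -c "
from h import *
st()
s=arm.get_state();i=eyes.capture('wrist'); cv2.imwrite('pics/w16.png',i)
plan([(658.5,-220.5,4,97,30)])
"
```

```text
t 21.93 p [ 658.3 -221.9   20.1] yaw 97.0 tilt 0.3 w 38.2 F [0.9 0.4 0.3] j [-0.3   0.9   0.9   1.61 -0.8   1.03  0.97]
[[0.002,-0.0,0.017]] [[0.006,0.002,0.0]]
1 rows end [ 658.7 -220.1    3.8]
```

View pics/w16.png

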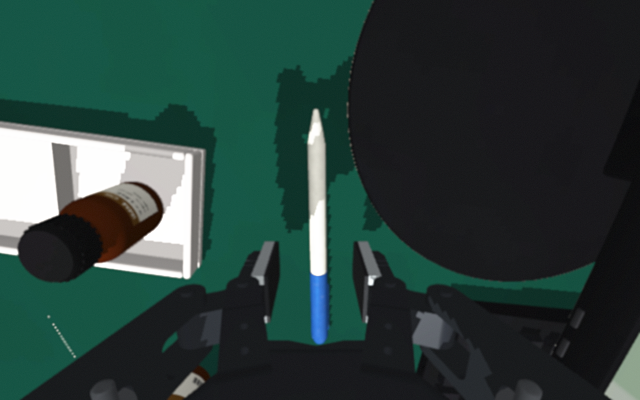

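Call:
play_rows:
  translation:
    - [0,0,0.004]
    - [0.001,0,0.004]
    - [0,0,0.003]
    - [0,0,0]
    - [0,0,0]
  angular:
    - [0.003,0.001,0]
    - [0.003,0.001,0]
    - [0,0,0]
    - [0,0,0]
    - [0,0,0]

```text
time: 22.4
ee_pos: [657.8, -219.9, 7.3]
ee_rot: [-0.002, 0.663, 0.749, -0.001]
force: [-0.4, 0.5, -0.2]
width: 38.4
```

Call:
play_rows:
  translation:
    - [0,0,0.002]
    - [0,0,0]
    - [0,0,0]
  angular:
    - [0,0,0]
    - [0,0,0]
    - [0,0,0]

```text
time: 22.65
ee_pos: [657.8, -220.1, 5.4]
ee_rot: [-0.002, 0.663, 0.749, -0.001]
force: [-0.6, -0.3, 0.1]
width: 38.1
```

Call:
play_rows:
  translation:
    - [0,0,0.002]
    - [0,0,0]
    - [0,0,0]
  angular:
    - [0,0,0]
    - [0,0,0]
    - [0,0,0]

```text
time: 22.9
ee_pos: [657.8, -220.0, 3.3]
ee_rot: [-0.002, 0.663, 0.749, -0.001]
force: [0.5, 0.4, 0.1]
width: 38.6
```

Call:
play_rows:
  translation:
    - [0,0,0]
    - [0,0,0]
    - [0,0,0]
    - [0,0,0]
    - [0,0,0]
  angular:
    - [0,0,0]
    - [0,0,0]
    - [0,0,0]
    - [0,0,0]
    - [0,0,0]
  fingers: 0
  squeeze: 25

```text
time: 23.32
ee_pos: [658.0, -220.1, 3.6]
ee_rot: [-0.001, 0.663, 0.749, -0.001]
force: [-0.4, -0.0, 0.1]
width: 9.4
```

Call:
play_rows:
  translation:
    - [0,0,0]
    - [0,0,0]
    - [0,0,0]
  angular:
    - [0,0,0]
    - [0,0,0]
    - [0,0,0]

```text
time: 23.57
ee_pos: [658.0, -220.1, 3.6]
ee_rot: [-0.001, 0.663, 0.749, -0.001]
force: [-0.1, -0.7, 1.3]
width: 9.4
```

```bash
python3 -c "
from h import *
st()
plan([(657,-220,40,97,12),(560,-180,100,97,30),(408,-110,130,97,30),(408,80,130,97,30),(430,200,130,130,33),(517.5,295.6,90,178.8,30)])
"
```

```text
t 23.57 p [ 658.  -220.1    3.6] yaw 97.0 tilt 0.2 w 9.4 F [-0.1 -0.7  1.3] j [-0.29  0.92  0.89  1.61 -0.81  1.02  0.98]
[[0.0,-0.0,-0.009],[0.0,-0.0,-0.009],[0.0,-0.001,-0.009],[0.0,-0.0,-0.009],[0.01,-0.018,-0.012]] [[-0.0,-0.0,-0.0],[-0.0,-0.0,-0.0],[-0.0,-0.0,-0.0],[-0.003,-0.001,-0.0],[0.0,-0.0,-0.0]]
[[0.01,-0.018,-0.012],[0.011,-0.018,-0.012],[0.01,-0.019,-0.012],[0.011,-0.018,-0.012],[0.015,-0.024,-0.005]] [[0.0,-0.0,-0.0],[0.0,-0.0,-0.0],[0.0,-0.0,-0.0],[0.0,-0.0,-0.0],[0.0,-0.0,-0.0]]
[[0.015,-0.024,-0.005],[0.014,-0.024,-0.005],[0.015,-0.024,-0.005],[0.014,-0.023,-0.005],[0.015,-0.024,-0.005]] [[0.0,-0.0,-0.0],[0.0,-0.0,-0.0],[0.0,-0.0,-0.0],[0.0,-0.0,-0.0],[0.0,-0.0,-0.0]]
[[0.027,0.003,-0.0],[0.027,0.003,-0.0],[0.027,0.003,-0.0],[0.027,0.004,-0.0],[0.027,0.003,-0.0]] [[0.0,-0.0,-0.0],[0.0,-0.0,-0.0],[0.0,-0.0,-0.0],[0.0,-0.0,-0.0],[0.0,-0.0,-0.0]]
[[0.027,0.004,-0.0],[0.026,0.003,-0.0],[0.023,0.007,-0.0],[0.022,0.01,-0.0],[0.021,0.013,-0.0]] [[0.0,-0.0,-0.0],[0.0,-0.0,-0.0],[0.0,-0.0,-0.12],[0.0,-0.0,-0.11],[0.0,-0.0,-0.12]]
[[0.02,0.015,-0.0],[0.018,0.017,-0.0],[0.002,0.016,0.005],[0.0,0.016,0.005],[-0.001,0.016,0.005]] [[0.0,0.0,-0.11],[0.0,0.0,-0.116],[0.0,0.0,-0.11],[0.0,0.0,-0.11],[0.0,0.0,-0.11]]
[[-0.003,0.016,0.005],[-0.005,0.016,0.005],[-0.007,0.015,0.005],[-0.008,0.014,0.005],[-0.009,0.013,0.005]] [[0.0,0.0,-0.1],[0.0,0.0,-0.11],[0.0,0.0,-0.1],[0.0,0.0,-0.11],[0.0,0.0,-0.102]]
35 rows end [517.6 295.7  89.6]
```

```bash
python3 -c "
from h import *
plan([(657,-220,30,97,13),(650,-222,110,97,28),(440,-230,130,97,32),(408,-110,130,97,32),(408,80,130,97,34),(430,200,130,130,33),(517.5,295.6,90,178.8,30)])
"
```

```text
[[0.0,-0.0,-0.009],[0.0,-0.001,-0.009],[0.0,-0.0,-0.008],[-0.0,-0.002,-0.027],[-0.0,-0.003,-0.027]] [[-0.0,-0.0,-0.0],[-0.0,-0.0,-0.0],[-0.003,-0.001,-0.0],[0.0,-0.0,-0.0],[0.0,-0.0,-0.0]]
[[-0.001,-0.002,-0.026],[0.003,-0.03,-0.003],[0.002,-0.03,-0.003],[0.003,-0.03,-0.003],[0.002,-0.03,-0.003]] [[0.0,-0.0,-0.0],[0.0,-0.0,-0.0],[0.0,-0.0,-0.0],[0.0,-0.0,-0.0],[0.0,-0.0,-0.0]]
[[0.003,-0.03,-0.003],[0.002,-0.03,-0.003],[0.003,-0.03,-0.002],[0.031,-0.004,-0.0],[0.031,-0.004,-0.0]] [[0.0,-0.0,-0.0],[0.0,-0.0,-0.0],[0.0,-0.0,-0.0],[0.0,-0.0,-0.0],[0.0,-0.0,-0.0]]
[[0.03,-0.004,-0.0],[0.031,-0.005,-0.0],[0.031,0.004,-0.0],[0.031,0.004,-0.0],[0.032,0.004,-0.0]] [[0.0,-0.0,-0.0],[0.0,-0.0,-0.0],[0.0,-0.0,-0.0],[0.0,-0.0,-0.0],[0.0,-0.0,-0.0]]
[[0.031,0.004,-0.0],[0.032,0.004,-0.0],[0.031,0.003,-0.0],[0.023,0.007,-0.0],[0.022,0.01,-0.0]] [[0.0,-0.0,-0.0],[0.0,-0.0,-0.0],[0.0,-0.0,-0.0],[0.0,-0.0,-0.12],[0.0,-0.0,-0.11]]
[[0.021,0.013,-0.0],[0.02,0.015,-0.0],[0.018,0.017,-0.0],[0.002,0.016,0.005],[0.0,0.016,0.005]] [[0.0,-0.0,-0.12],[0.0,0.0,-0.11],[0.0,0.0,-0.116],[0.0,0.0,-0.11],[0.0,0.0,-0.11]]
[[-0.001,0.016,0.005],[-0.003,0.016,0.005],[-0.005,0.016,0.005],[-0.007,0.015,0.005],[-0.008,0.014,0.005]] [[0.0,0.0,-0.11],[0.0,0.0,-0.1],[0.0,0.0,-0.11],[0.0,0.0,-0.1],[0.0,0.0,-0.11]]
[[-0.009,0.013,0.005]] [[0.0,0.0,-0.102]]
36 rows end [517.6 295.7  89.6]
```

Call:
play_rows:
  translation:
    - [0,0,-0.009]
    - [0,-0.001,-0.009]
    - [0,0,-0.008]
    - [0,-0.002,-0.027]
    - [0,-0.003,-0.027]
  angular:
    - [0,0,0]
    - [0,0,0]
    - [0,0,0]
    - [0,0,0]
    - [0,0,0]

```text
time: 23.98
ee_pos: [651.7, -220.3, 84.1]
ee_rot: [-0.002, 0.663, 0.749, -0.001]
force: [0.2, 0.8, 0.5]
width: 9.8
```

Call:
play_rows:
  translation:
    - [-0.001,-0.002,-0.026]
    - [0.003,-0.03,-0.003]
    - [0.002,-0.03,-0.003]
    - [0.003,-0.03,-0.003]
    - [0.002,-0.03,-0.003]
  angular:
    - [0,0,0]
    - [0,0,0]
    - [0,0,0]
    - [0,0,0]
    - [0,0,0]

```text
time: 24.4
ee_pos: [528.8, -226.9, 122.9]
ee_rot: [-0.001, 0.663, 0.749, -0.0]
force: [0.2, -0.4, 0.1]
width: 9.4
```

```bash
python3 -c "
from h import *
st()
s=arm.get_state();i=eyes.capture('wrist'); cv2.imwrite('pics/w17.png',i)
"
```

```text
t 24.4 p [ 528.8 -226.9  122.9] yaw 97.0 tilt 0.1 w 9.4 F [ 0.2 -0.4  0.1] j [-0.44  0.63  1.08  1.85 -0.64  1.06  1.02]
```

View pics/w17.png

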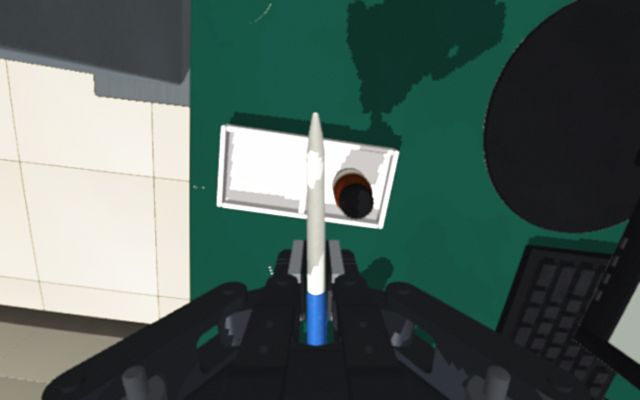

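Call:
play_rows:
  translation:
    - [0.003,-0.03,-0.003]
    - [0.002,-0.03,-0.003]
    - [0.003,-0.025,-0.002]
    - [0.031,-0.006,0]
    - [0.031,-0.006,0]
  angular:
    - [0,0,0]
    - [0,0,0]
    - [0,0,0]
    - [0,0,0]
    - [0,0,0]

```text
time: 24.87
ee_pos: [423.8, -170.6, 131.1]
ee_rot: [-0.001, 0.665, 0.747, 0.0]
force: [1.7, 1.0, 0.4]
width: 9.8
```

```bash
python3 -c "
from h import *
st()
plan([(408,-110,130,97,32),(408,80,130,97,34),(430,200,130,130,33),(517.5,295.6,90,178.8,30)])
"
```

```text
t 24.87 p [ 423.8 -170.6  131.1] yaw 96.6 tilt 0.1 w 9.8 F [1.7 1.  0.4] j [-0.74  0.44  1.28  2.11 -0.52  0.96  0.94]
[[0.031,-0.004,0.001],[0.031,-0.005,0.0],[0.031,0.004,0.0],[0.032,0.004,0.0],[0.031,0.004,0.0]] [[-0.0,-0.0,-0.0],[-0.001,-0.002,-0.007],[0.0,0.0,-0.0],[0.0,0.0,-0.0],[0.0,0.0,-0.0]]
[[0.032,0.004,0.0],[0.031,0.004,0.0],[0.032,0.003,0.0],[0.023,0.007,0.0],[0.022,0.01,0.0]] [[0.0,0.0,-0.0],[0.0,0.0,-0.0],[0.0,0.0,-0.0],[0.0,0.0,-0.12],[0.0,0.0,-0.11]]
[[0.021,0.013,0.0],[0.019,0.015,0.0],[0.018,0.017,0.0],[0.002,0.016,0.005],[0.0,0.016,0.005]] [[0.0,0.0,-0.12],[0.0,0.0,-0.11],[0.0,0.0,-0.116],[0.0,0.0,-0.11],[0.0,0.0,-0.11]]
[[-0.001,0.016,0.005],[-0.003,0.016,0.005],[-0.005,0.016,0.005],[-0.006,0.015,0.005],[-0.008,0.014,0.005]] [[0.0,0.0,-0.11],[0.0,0.0,-0.1],[0.0,0.0,-0.11],[0.0,0.0,-0.1],[0.0,0.0,-0.11]]
[[-0.01,0.013,0.005]] [[-0.0,0.0,-0.102]]
21 rows end [518.  295.7  90.3]
```

Call:
play_rows:
  translation:
    - [0,0,0]
    - [0,0,0]
    - [0,0,0]
    - [0,0,0]
    - [0,0,0]
  angular:
    - [0,0,-0.12]
    - [0,0,-0.12]
    - [0,0,-0.12]
    - [0,0,-0.12]
    - [0,0,-0.12]

```text
time: 25.28
ee_pos: [425.6, -169.2, 131.0]
ee_rot: [-0.001, 0.409, 0.912, 0.0]
force: [0.6, -0.4, -0.0]
width: 9.6
```

```bash
python3 -c "
from h import *
st()
plan([(412,-150,130,175,32),(408,-60,130,178,32),(408,80,130,178,34),(430,200,130,178,33),(517.5,295.6,90,178.8,30)])
"
```

```text
t 25.28 p [ 425.6 -169.2  131. ] yaw 131.7 tilt 0.1 w 9.6 F [ 0.6 -0.4 -0. ] j [-0.65  0.34  1.12  2.11 -0.38  0.92  1.41]
[[0.003,0.0,0.0],[0.003,0.001,0.0],[0.003,0.001,0.0],[0.003,0.002,0.0],[0.003,0.002,0.0]] [[0.0,-0.0,-0.11],[0.0,-0.0,-0.11],[0.0,-0.0,-0.11],[0.0,-0.0,-0.11],[0.0,-0.0,-0.11]]
[[0.003,0.002,0.001],[0.003,0.002,0.0],[0.004,0.03,0.0],[0.003,0.03,0.0],[0.003,0.03,0.0]] [[0.0,-0.0,-0.1],[0.001,-0.002,-0.106],[0.0,0.0,-0.02],[0.0,0.0,-0.02],[0.0,0.0,-0.012]]
[[0.001,0.028,0.0],[0.001,0.028,0.0],[0.001,0.028,0.0],[0.001,0.028,0.0],[0.001,0.028,0.0]] [[0.0,0.0,-0.0],[0.0,0.0,-0.0],[0.0,0.0,-0.0],[0.0,0.0,-0.0],[0.0,0.0,-0.0]]
[[-0.005,0.03,0.0],[-0.004,0.03,0.0],[-0.005,0.03,0.0],[-0.004,0.03,0.0],[-0.017,0.02,0.008]] [[0.0,0.0,-0.0],[0.0,0.0,-0.0],[0.0,0.0,-0.0],[0.0,0.0,-0.0],[0.0,0.0,-0.0]]
[[-0.017,0.02,0.008],[-0.017,0.02,0.008],[-0.017,0.019,0.008],[-0.016,0.02,0.008]] [[0.0,0.0,-0.0],[0.0,0.0,-0.0],[0.0,0.0,-0.01],[0.0,0.0,-0.004]]
24 rows end [517.2 295.9  90.2]
```

j3 is dropping as hoped. Continue.

Call:
play_rows:
  translation:
    - [0.003,0,0]
    - [0.003,0.001,0]
    - [0.003,0.001,0]
    - [0.003,0.002,0]
    - [0.003,0.002,0]
  angular:
    - [0,0,-0.11]
    - [0,0,-0.11]
    - [0,0,-0.11]
    - [0,0,-0.11]
    - [0,0,-0.11]

```text
time: 25.7
ee_pos: [416.5, -155.6, 131.0]
ee_rot: [-0.001, 0.147, 0.989, 0.001]
force: [-0.4, 0.5, -0.9]
width: 9.4
```

Call:
play_rows:
  translation:
    - [0.003,0.002,0]
    - [0.001,0.002,0]
    - [0.002,0.03,0]
    - [0.002,0.03,0]
    - [0.001,0.03,0]
  angular:
    - [0,0,-0.1]
    - [0,0,-0.106]
    - [0,0,-0.02]
    - [0,0,-0.02]
    - [0,0,-0.012]

```text
time: 26.12
ee_pos: [415.2, -60.1, 131.1]
ee_rot: [-0.001, 0.022, 1.0, 0.001]
force: [-0.0, -0.1, -0.3]
width: 9.6
```

```bash
python3 -c "
from h import *
st()
plan([(408,80,130,178,34),(430,200,130,178,33),(517.5,295.6,90,178.8,30)])
"
```

```text
t 26.12 p [415.2 -60.1 131.1] yaw 177.5 tilt 0.1 w 9.6 F [-0.  -0.1 -0.3] j [-0.8   0.15  0.92  2.19 -0.16  0.87  1.75]
[[0.003,0.028,0.0],[0.003,0.028,0.0],[0.002,0.028,0.0],[0.003,0.028,0.001],[0.002,0.028,0.0]] [[0.0,-0.0,-0.0],[0.0,-0.0,-0.0],[0.0,-0.0,-0.0],[0.0,-0.0,-0.0],[0.002,-0.002,-0.009]]
[[-0.004,0.03,0.0],[-0.005,0.03,0.0],[-0.004,0.03,0.0],[-0.005,0.03,0.0],[-0.017,0.02,0.008]] [[-0.0,0.0,0.0],[-0.0,0.0,0.0],[-0.0,0.0,0.0],[-0.0,0.0,0.0],[-0.0,0.0,-0.0]]
[[-0.017,0.02,0.008],[-0.017,0.02,0.008],[-0.016,0.019,0.008],[-0.017,0.02,0.008]] [[-0.0,0.0,-0.0],[-0.0,0.0,-0.0],[-0.0,0.0,-0.01],[-0.0,0.0,-0.004]]
14 rows end [517.6 295.8  90.4]
```

Call:
play_rows:
  translation:
    - [0.004,0.028,0]
    - [0.003,0.028,0]
    - [0.001,0.028,0]
    - [0,0.028,0]
    - [0,0.028,0]
  angular:
    - [0,0,0]
    - [0,0,0]
    - [0,0,0]
    - [0,0,0]
    - [0,0,-0.009]

```text
time: 26.53
ee_pos: [413.0, 81.2, 131.3]
ee_rot: [-0.001, 0.016, 1.0, 0.001]
force: [0.9, -0.3, 0.4]
width: 9.7
```

Call:
play_rows:
  translation:
    - [-0.004,0.03,0]
    - [-0.005,0.03,0]
    - [-0.004,0.03,0]
    - [-0.005,0.03,0]
    - [-0.017,0.02,0.008]
  angular:
    - [0,0,0]
    - [0,0,0]
    - [0,0,0]
    - [0,0,0]
    - [0,0,0]

```text
time: 26.95
ee_pos: [451.8, 222.9, 123.9]
ee_rot: [-0.001, 0.014, 1.0, 0.003]
force: [0.4, -0.1, 0.6]
width: 9.4
```

Call:
play_rows:
  translation:
    - [-0.017,0.02,0.008]
    - [-0.017,0.02,0.008]
    - [-0.016,0.019,0.008]
    - [-0.017,0.02,0.008]
    - [0,0,0]
  angular:
    - [0,0,0]
    - [0,0,0]
    - [0,0,-0.01]
    - [0,0,-0.004]
    - [0,0,0]

```text
time: 27.37
ee_pos: [523.8, 300.2, 89.6]
ee_rot: [-0.0, 0.007, 1.0, 0.001]
force: [-0.2, 0.7, -0.8]
width: 9.8
```

Call:
play_rows:
  translation:
    - [0,0,0]
    - [0,0,0]
  angular:
    - [0,0,0]
    - [0,0,0]

```text
time: 27.53
ee_pos: [521.4, 294.8, 90.8]
ee_rot: [-0.002, 0.009, 1.0, 0.0]
force: [-0.1, -0.7, -0.7]
width: 9.7
```

```bash
python3 -c "
from h import *
st()
s=arm.get_state();i=eyes.capture('wrist'); cv2.imwrite('pics/w18.png',i)
c=cam('wrist',s)
from math import *
a=-.021
print(proj(c,[[517.5+x*cos(a)-y*sin(a),295.6+x*sin(a)+y*cos(a),12] for x in(-87,87) for y in (-39,39)]).round(0))
plan([(517.5,295.6,20,178.8,20)])
"
```

```text
t 27.53 p [521.4 294.8  90.8] yaw 178.9 tilt 0.2 w 9.7 F [-0.1 -0.7 -0.7] j [-1.06  0.53  0.64  1.81 -0.39  0.93  1.3 ]
[[262.  86.]
 [373.  87.]
 [272. 302.]
 [362. 302.]]
[[0.001,0.0,0.018],[0.001,0.0,0.018],[0.001,0.0,0.017],[0.001,0.001,0.018]] [[0.0,-0.0,0.0],[0.0,-0.0,0.0],[0.0,-0.0,0.0],[0.001,-0.003,0.002]]
4 rows end [517.1 295.7  20. ]
```

View pics/w18.png

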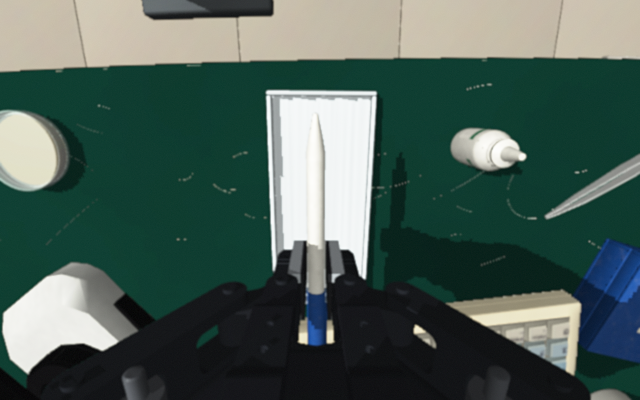

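Call:
play_rows:
  translation:
    - [0,0.001,0.018]
    - [0,0.001,0.018]
    - [0.001,0,0.017]
    - [0,0,0.012]
    - [0,0,0]
  angular:
    - [0,0,0]
    - [0,0,0]
    - [0,0,0]
    - [0,0,0]
    - [0,0,0]

```text
time: 28.0
ee_pos: [518.1, 296.4, 23.6]
ee_rot: [-0.003, 0.009, 1.0, -0.001]
force: [-0.7, -0.1, -0.2]
width: 9.1
```

Call:
play_rows:
  translation:
    - [0,0,0]
    - [0,0,0]
  angular:
    - [0,0,0]
    - [0,0,0]

```text
time: 28.17
ee_pos: [521.0, 297.9, 26.5]
ee_rot: [-0.001, 0.009, 1.0, 0.001]
force: [1.2, -0.0, 0.8]
width: 9.8
```

```bash
python3 -c "
from h import *
st()
s=arm.get_state();i=eyes.capture('wrist'); cv2.imwrite('pics/w19.png',i)
i=eyes.capture('scene'); crop(i,170,140,330,240,5,'s19.png')
plan([(520,297,9,178.8,20)])
"
```

```text
t 28.17 p [521.  297.9  26.5] yaw 178.9 tilt 0.1 w 9.8 F [ 1.2 -0.   0.8] j [-1.02  0.62  0.58  1.85 -0.45  0.81  1.35]
[[0.001,-0.001,0.018]] [[0.002,-0.001,0.003]]
1 rows end [520.1 297.3   8.7]
```

View pics/w19.png

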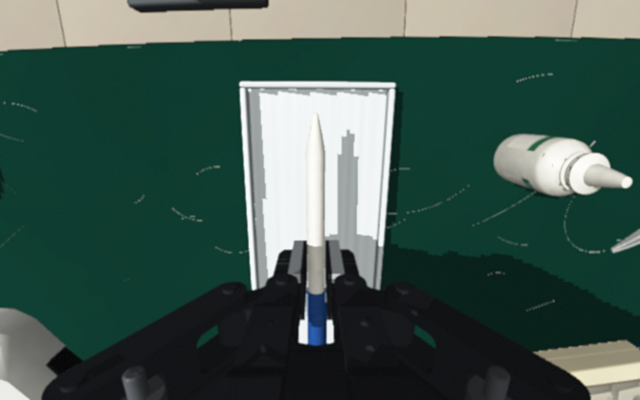

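View pics/s19.png

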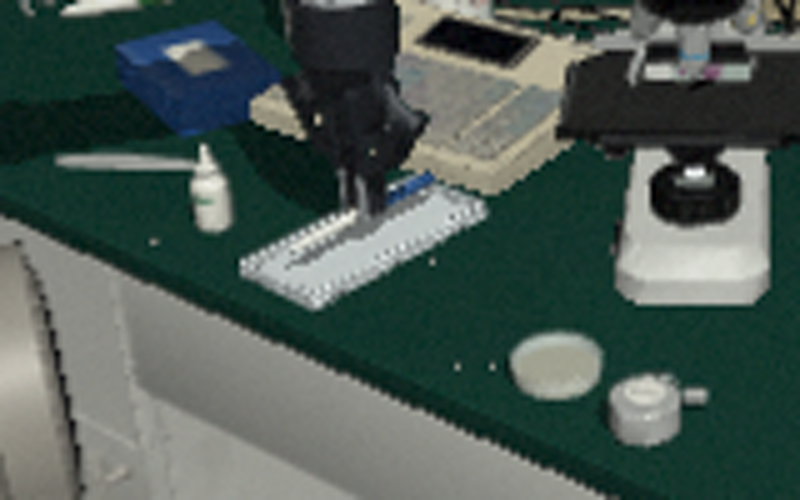

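Call:
play_rows:
  translation:
    - [0,0,0.006]
    - [0,0,0.006]
    - [0,0,0.004]
    - [0,0,0]
    - [0,0,0]
  angular:
    - [0,0,0]
    - [0,0,0]
    - [0,0,0]
    - [0,0,0]
    - [0,0,0]

```text
time: 28.68
ee_pos: [519.8, 297.7, 8.8]
ee_rot: [-0.002, 0.009, 1.0, 0.0]
force: [-0.4, -0.5, -0.1]
width: 9.6
```

Call:
play_rows:
  translation:
    - [0,0,0.002]
    - [0,0,0]
    - [0,0,0]
  angular:
    - [0,0,0]
    - [0,0,0]
    - [0,0,0]

```text
time: 28.93
ee_pos: [520.2, 297.9, 7.4]
ee_rot: [-0.002, 0.009, 1.0, 0.0]
force: [0.2, -0.7, -0.4]
width: 9.5
```

Call:
play_rows:
  translation:
    - [0,0,0.001]
    - [0,0,0]
    - [0,0,0]
  angular:
    - [0,0,0]
    - [0,0,0]
    - [0,0,0]

```text
time: 29.18
ee_pos: [520.4, 298.1, 6.5]
ee_rot: [-0.001, 0.009, 1.0, 0.001]
force: [1.2, 0.3, 0.9]
width: 9.7
```

Open to ~30 mm and rise.

Call:
play_rows:
  translation:
    - [0,0,0]
    - [0,0,0]
    - [0,0,0]
    - [0,0,0]
  angular:
    - [0,0,0]
    - [0,0,0]
    - [0,0,0]
    - [0,0,0]
  fingers: 0.35

```text
time: 29.52
ee_pos: [520.1, 297.9, 6.3]
ee_rot: [-0.002, 0.009, 1.0, 0.0]
force: [0.1, 0.2, 0.0]
width: 30.0
```

Call:
play_rows:
  translation:
    - [0,0,-0.006]
    - [0,0,-0.015]
    - [0,0,-0.03]
    - [0,0,-0.03]
    - [0,0,-0.03]
  angular:
    - [0,0,0]
    - [0,0,0]
    - [0,0,0]
    - [0,0,0]
    - [0,0,0]

```text
time: 29.93
ee_pos: [520.3, 297.5, 118.7]
ee_rot: [-0.002, 0.009, 1.0, 0.0]
force: [-0.2, 0.5, -0.2]
width: 29.8
```

```bash
python3 -c "
from h import *
st()
s=arm.get_state();i=eyes.capture('wrist'); cv2.imwrite('pics/w20.png',i)
c=cam('wrist',s)
print(proj(c,[[473,405,62],[520,298,10]]).round(0))
plan([(473,405,130,180,30)])
"
```

```text
t 29.93 p [520.3 297.5 118.7] yaw 179.0 tilt 0.2 w 29.8 F [-0.2  0.5 -0.2] j [-1.08  0.5   0.66  1.79 -0.36  0.98  1.28]
[[475. 151.]
 [317. 200.]]
[[0.013,0.026,-0.001],[0.013,0.026,-0.001],[0.013,0.027,-0.001],[0.014,0.026,-0.001]] [[0.0,0.0,-0.0],[0.0,0.0,-0.01],[0.0,0.0,-0.0],[0.007,0.005,-0.009]]
4 rows end [472.8 404.8 129.5]
```

View pics/w20.png

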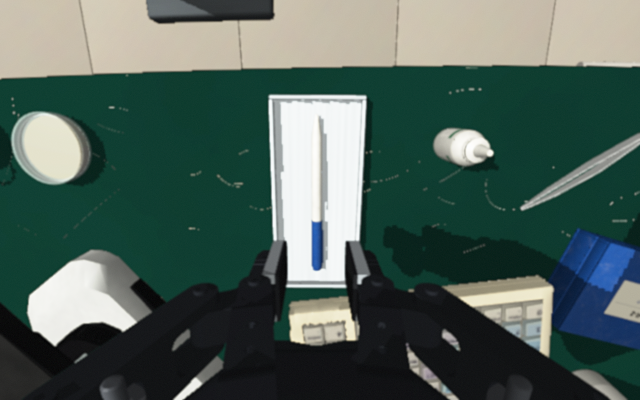

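Call:
play_rows:
  translation:
    - [0.012,0.028,-0.003]
    - [0.012,0.028,-0.003]
    - [0.012,0.028,-0.003]
    - [0.011,0.028,-0.003]
    - [0,0,0]
  angular:
    - [0,0,0]
    - [0,0,-0.01]
    - [0,0,0]
    - [0,0,-0.009]
    - [0,0,0]
  fingers: 0.85

```text
time: 30.4
ee_pos: [470.9, 419.3, 130.0]
ee_rot: [-0.002, -0.006, 1.0, 0.003]
force: [-0.3, 1.3, 0.2]
width: 72.6
```

Call:
play_rows:
  translation:
    - [0,0,0]
    - [0,0,0]
  angular:
    - [0,0,0]
    - [0,0,0]

```text
time: 30.57
ee_pos: [475.2, 409.8, 129.7]
ee_rot: [-0.001, -0.001, 1.0, 0.0]
force: [1.1, 0.1, 0.1]
width: 72.6
```

```bash
python3 -c "
from h import *
st()
s=arm.get_state();i=eyes.capture('wrist'); cv2.imwrite('pics/w21.png',i)
c=cam('wrist',s)
print(proj(c,[[473,410,66],[473,410,0]]).round(0))
"
```

```text
t 30.57 p [475.2 409.8 129.7] yaw -179.9 tilt 0.2 w 72.6 F [1.1 0.1 0.1] j [-1.24  0.53  0.64  1.71 -0.36  1.02  1.1 ]
[[316. 214.]
 [316. 191.]]
```

View pics/w21.png

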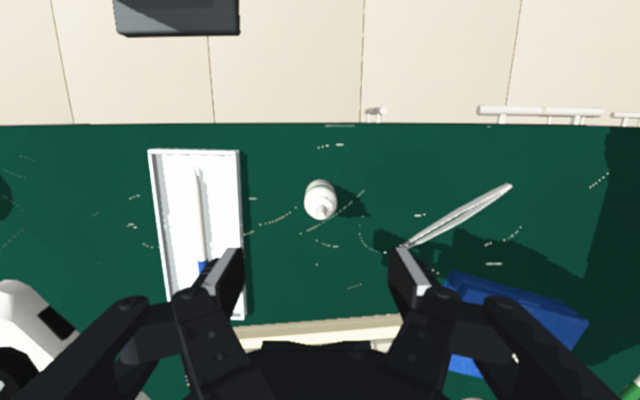

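Call:
play_rows:
  translation:
    - [0.001,0.001,0.028]
    - [0.001,0.001,0.028]
    - [0.001,0.001,0.026]
    - [0,0,0.018]
    - [0,0,0]
  angular:
    - [0,0,0]
    - [0,0,0]
    - [0,0,0]
    - [0,0,0]
    - [0,0,0]

```text
time: 31.03
ee_pos: [469.7, 409.8, 25.7]
ee_rot: [-0.004, 0.001, 1.0, -0.003]
force: [0.0, -0.4, 0.3]
width: 72.7
```

Call:
play_rows:
  translation:
    - [0,0,0]
    - [0,0,0]
  angular:
    - [0,0,0]
    - [0,0,0]

```text
time: 31.2
ee_pos: [473.3, 413.0, 31.0]
ee_rot: [-0.001, 0.0, 1.0, 0.001]
force: [0.2, -0.1, 0.6]
width: 72.5
```

```bash
python3 -c "
from h import *
st()
s=arm.get_state();i=eyes.capture('wrist'); cv2.imwrite('pics/w22.png',i)
c=cam('wrist',s)
print(proj(c,[[472,413.5,66],[472,413.5,0]]).round(0))
plan([(472,413.5,18,180)])
"
```

```text
t 31.2 p [473.3 413.   31. ] yaw 180.0 tilt 0.1 w 72.5 F [ 0.2 -0.1  0.6] j [-1.19  0.65  0.57  1.78 -0.45  0.85  1.15]
[[318. 292.]
 [317. 232.]]
[[0.001,-0.0,0.013]] [[0.003,-0.001,-0.0]]
1 rows end [472.4 413.6  18.4]
```

View pics/w22.png

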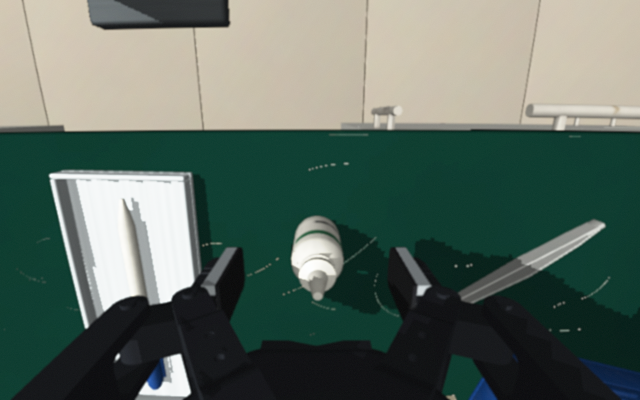

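Call:
play_rows:
  translation:
    - [0,0,0.005]
    - [0,0,0.005]
    - [0,0,0.002]
    - [0,0,0]
    - [0,0,0]
  angular:
    - [0,0,0]
    - [0,0,0]
    - [0,0,0]
    - [0,0,0]
    - [0,0,0]

```text
time: 31.67
ee_pos: [471.5, 413.5, 17.5]
ee_rot: [-0.002, -0.001, 1.0, 0.0]
force: [-0.1, -0.5, -0.2]
width: 72.6
```

Call:
play_rows:
  translation:
    - [0,0,0]
    - [0,0,0]
    - [0,0,0]
    - [0,0,0]
    - [0,0,0]
  angular:
    - [0,0,0]
    - [0,0,0]
    - [0,0,0]
    - [0,0,0]
    - [0,0,0]
  fingers: 0.15
  squeeze: 20

```text
time: 32.08
ee_pos: [471.8, 413.7, 17.8]
ee_rot: [-0.001, -0.001, 1.0, 0.001]
force: [-0.2, 1.3, 0.1]
width: 26.5
```

Call:
play_rows:
  translation:
    - [0,0,0]
    - [0,0,0]
    - [0,0,0]
  angular:
    - [0,0,0]
    - [0,0,0]
    - [0,0,0]

```text
time: 32.33
ee_pos: [471.8, 413.7, 17.8]
ee_rot: [-0.001, -0.001, 1.0, 0.001]
force: [-0.3, 0.1, 1.6]
width: 26.5
```

```bash
python3 -c "
from h import *
st()
s=arm.get_state();i=eyes.capture('wrist'); cv2.imwrite('pics/w23.png',i)
plan([(472,413,60,180,14),(440,300,150,180,32),(410,80,150,180,34),(408,-110,150,180,34),(479.3,-209.6,110,178.6,30)])
"
```

```text
t 32.33 p [471.8 413.7  17.8] yaw -179.9 tilt 0.2 w 26.5 F [-0.3  0.1  1.6] j [-1.19  0.66  0.55  1.78 -0.46  0.83  1.16]
[[-0.0,-0.0,-0.011],[-0.0,-0.0,-0.01],[-0.0,-0.0,-0.011],[-0.0,-0.001,-0.01],[0.006,-0.023,-0.018]] [[0.0,-0.0,0.0],[0.0,-0.0,0.0],[0.0,-0.0,0.0],[0.001,-0.003,0.001],[0.0,0.0,0.0]]
[[0.006,-0.022,-0.018],[0.007,-0.023,-0.018],[0.006,-0.022,-0.018],[0.007,-0.023,-0.018],[0.004,-0.031,-0.0]] [[0.0,0.0,0.0],[0.0,0.0,0.0],[0.0,0.0,0.0],[0.0,0.0,0.0],[0.0,0.0,0.0]]
[[0.004,-0.031,-0.0],[0.004,-0.032,-0.0],[0.004,-0.031,-0.0],[0.005,-0.032,-0.0],[0.004,-0.031,-0.0]] [[0.0,0.0,0.0],[0.0,0.0,0.0],[0.0,0.0,0.0],[0.0,0.0,0.0],[0.0,0.0,0.0]]
[[0.005,-0.032,-0.0],[0.0,-0.032,-0.0],[0.0,-0.032,-0.0],[0.001,-0.031,-0.0],[0.0,-0.032,-0.0]] [[0.0,0.0,0.0],[0.0,0.0,0.0],[0.0,0.0,0.0],[0.0,0.0,0.0],[0.0,0.0,0.0]]
[[0.001,-0.031,-0.0],[0.0,-0.032,-0.0],[-0.014,-0.02,0.008],[-0.014,-0.02,0.008],[-0.015,-0.02,0.008]] [[0.0,0.0,0.0],[0.0,0.0,0.0],[0.0,0.0,0.0],[0.0,0.0,0.01],[0.0,0.0,0.0]]
[[-0.014,-0.019,0.008],[-0.015,-0.02,0.008]] [[0.0,0.0,0.01],[0.0,0.0,0.005]]
27 rows end [ 479.3 -210.   109.7]
```

View pics/w23.png

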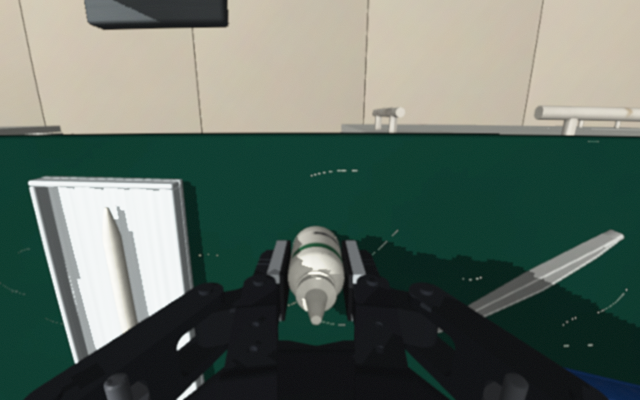

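Call:
play_rows:
  translation:
    - [0,0,-0.011]
    - [0,0,-0.01]
    - [0,0,-0.011]
    - [0,0,-0.01]
    - [0.006,-0.023,-0.018]
  angular:
    - [0,0,0]
    - [0,0,0]
    - [0,0,0]
    - [0,0,0]
    - [0,0,0]

```text
time: 32.8
ee_pos: [465.4, 395.3, 78.2]
ee_rot: [-0.001, -0.003, 1.0, 0.002]
force: [0.3, 1.6, -0.2]
width: 26.6
```

Call:
play_rows:
  translation:
    - [0.006,-0.022,-0.018]
    - [0.007,-0.023,-0.018]
    - [0.006,-0.022,-0.018]
    - [0.007,-0.023,-0.018]
    - [0.004,-0.031,0]
  angular:
    - [0,0,0]
    - [0,0,0]
    - [0,0,0]
    - [0,0,0]
    - [0,0,0]

```text
time: 33.22
ee_pos: [437.9, 271.1, 153.6]
ee_rot: [0.001, -0.002, 1.0, 0.004]
force: [0.7, 0.1, -0.5]
width: 26.5
```

Call:
play_rows:
  translation:
    - [0.004,-0.031,0]
    - [0.004,-0.032,0]
    - [0.004,-0.031,0]
    - [0.005,-0.032,0]
    - [0.004,-0.031,0]
  angular:
    - [0,0,0]
    - [0,0,0]
    - [0,0,0]
    - [0,0,0]
    - [0,0,0]

```text
time: 33.63
ee_pos: [415.1, 110.7, 150.2]
ee_rot: [-0.001, -0.0, 1.0, 0.001]
force: [1.0, 0.1, -1.0]
width: 26.4
```

Call:
play_rows:
  translation:
    - [0.005,-0.032,0]
    - [0,-0.032,0]
    - [0,-0.032,0]
    - [0.001,-0.031,0]
    - [0,-0.032,0]
  angular:
    - [0,0,0]
    - [0,0,0]
    - [0,0,0]
    - [0,0,0]
    - [0,0,0]

```text
time: 34.05
ee_pos: [409.4, -48.0, 150.2]
ee_rot: [-0.001, -0.001, 1.0, 0.002]
force: [0.8, -0.2, -0.9]
width: 26.5
```

Call:
play_rows:
  translation:
    - [0.001,-0.031,0]
    - [0,-0.032,0]
    - [-0.014,-0.02,0.008]
    - [-0.014,-0.02,0.008]
    - [-0.015,-0.02,0.008]
  angular:
    - [0,0,0]
    - [0,0,0]
    - [0,0,0]
    - [0,0,0.01]
    - [0,0,0]

```text
time: 34.47
ee_pos: [452.2, -170.9, 125.6]
ee_rot: [-0.001, 0.005, 1.0, 0.001]
force: [-0.3, 0.3, 0.6]
width: 26.1
```

Call:
play_rows:
  translation:
    - [-0.014,-0.019,0.008]
    - [-0.013,-0.018,0.008]
    - [0,0,0]
    - [0,0,0]
  angular:
    - [0,0,0.01]
    - [0,0,0.005]
    - [0,0,0]
    - [0,0,0]

```text
time: 34.8
ee_pos: [477.8, -208.3, 109.4]
ee_rot: [-0.002, 0.013, 1.0, 0.0]
force: [-1.0, 0.6, -0.4]
width: 26.1
```

```bash
python3 -c "
from h import *
st()
s=arm.get_state();i=eyes.capture('wrist'); cv2.imwrite('pics/w24.png',i)
c=cam('wrist',s)
from math import *
a=-.024
print(proj(c,[[515.25+x*cos(a)-y*sin(a),-210.5+x*sin(a)+y*cos(a),18] for x in(-74,74) for y in (-35,35)]).round(0))
plan([(479.3,-209.6,32,178.6,22)])
"
```

```text
t 34.8 p [ 477.8 -208.3  109.4] yaw 178.5 tilt 0.2 w 26.1 F [-1.   0.6 -0.4] j [-0.38  0.44  0.89  1.99 -0.43  0.92  2.28]
[[270. 161.]
 [359. 161.]
 [277. 320.]
 [352. 320.]]
[[-0.001,-0.001,0.019],[-0.0,-0.0,0.019],[-0.001,-0.001,0.02],[-0.0,-0.0,0.019]] [[0.0,-0.0,-0.0],[0.0,-0.0,-0.0],[0.0,-0.0,-0.0],[0.001,-0.003,-0.0]]
4 rows end [ 479.3 -209.2   32.5]
```

View pics/w24.png

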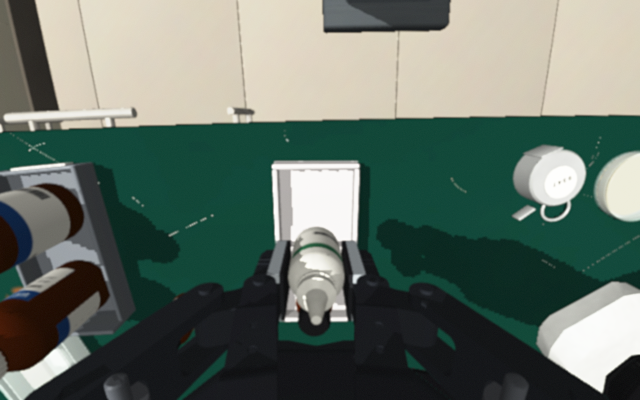

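Call:
play_rows:
  translation:
    - [-0.001,0,0.02]
    - [0,0,0.02]
    - [0,-0.001,0.02]
    - [0,0,0.015]
    - [0,0,0]
  angular:
    - [0,0,0]
    - [0,0,0]
    - [0,0,0]
    - [0,0,0]
    - [0,0,0]

```text
time: 35.27
ee_pos: [476.7, -205.4, 32.4]
ee_rot: [-0.004, 0.011, 1.0, 0.002]
force: [-0.4, 0.4, -0.6]
width: 26.4
```

Call:
play_rows:
  translation:
    - [0,0,0.002]
    - [0,0,0]
    - [0,0,0]
  angular:
    - [0,0,0]
    - [0,0,0]
    - [0,0,0]

```text
time: 35.52
ee_pos: [479.5, -207.9, 33.3]
ee_rot: [-0.0, 0.012, 1.0, 0.0]
force: [0.7, -0.2, 0.4]
width: 26.6
```

```bash
python3 -c "
from h import *
st()
s=arm.get_state();i=eyes.capture('wrist'); cv2.imwrite('pics/w25.png',i)
i=eyes.capture('scene'); crop(i,320,200,440,290,6,'s25.png')
plan([(479.3,-209.6,23,178.6,22)])
"
```

```text
t 35.52 p [ 479.5 -207.9   33.3] yaw 178.7 tilt 0.1 w 26.6 F [ 0.7 -0.2  0.4] j [-0.28  0.56  0.78  2.03 -0.56  0.78  2.38]
[[0.0,-0.002,0.01]] [[0.001,-0.001,0.001]]
1 rows end [ 479.4 -210.    23.1]
```

View pics/s25.png

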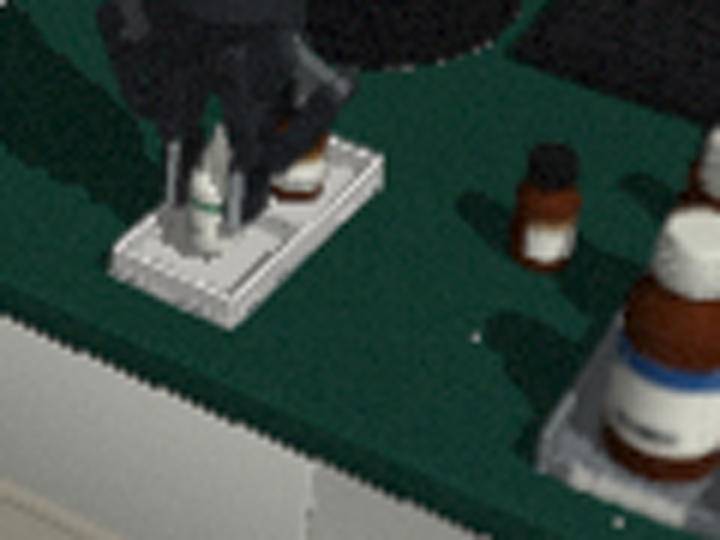

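Expected contact at TCP z ≈ 22.

Call:
play_rows:
  translation:
    - [0,-0.001,0.004]
    - [0,-0.001,0.004]
    - [0,0,0.001]
    - [0,0,0]
    - [0,0,0]
  angular:
    - [0,0,0]
    - [0,0,0]
    - [0,0,0]
    - [0,0,0]
    - [0,0,0]

```text
time: 36.03
ee_pos: [478.4, -210.1, 22.8]
ee_rot: [-0.002, 0.012, 1.0, 0.0]
force: [-0.5, -0.0, 0.4]
width: 26.3
```

Call:
play_rows:
  translation:
    - [0,0,0.001]
    - [0,0,0]
    - [0,0,0]
  angular:
    - [0,0,0]
    - [0,0,0]
    - [0,0,0]

```text
time: 36.28
ee_pos: [478.6, -210.0, 22.0]
ee_rot: [-0.002, 0.012, 1.0, 0.0]
force: [-0.7, -0.4, 0.3]
width: 26.4
```

Call:
play_rows:
  translation:
    - [0,0,0]
    - [0,0,0]
    - [0,0,0]
    - [0,0,0]
    - [0,0,0]
  angular:
    - [0,0,0]
    - [0,0,0]
    - [0,0,0]
    - [0,0,0]
    - [0,0,0]
  fingers: 0.6

```text
time: 36.7
ee_pos: [478.6, -210.0, 22.0]
ee_rot: [-0.002, 0.012, 1.0, 0.0]
force: [0.2, -0.5, 0.5]
width: 51.2
```

Call:
play_rows:
  translation:
    - [0,0,-0.006]
    - [0,0,-0.02]
    - [0,0,-0.03]
    - [0,0,-0.035]
    - [0,0,-0.035]
  angular:
    - [0,0,0]
    - [0,0,0]
    - [0,0,0]
    - [0,0,0]
    - [0,0,0]

```text
time: 37.12
ee_pos: [478.2, -210.2, 149.3]
ee_rot: [-0.002, 0.012, 1.0, 0.0]
force: [0.6, -0.4, -0.5]
width: 51.2
```

Call:
play_rows:
  translation:
    - [0.012,0.03,-0.01]
    - [0.012,0.03,-0.01]
    - [0.012,0.03,0]
    - [0.012,0.03,0]
    - [0,0,0]
  angular:
    - [0,0,0]
    - [0,0,0]
    - [0,0,0]
    - [0,0,0]
    - [0,0,0]

```text
time: 37.53
ee_pos: [432.0, -81.7, 167.6]
ee_rot: [-0.003, 0.007, 1.0, 0.004]
force: [-0.2, 0.7, 0.5]
width: 50.9
```

```bash
python3 -c "
from h import *
st()
s=arm.get_state();i=eyes.capture('wrist'); cv2.imwrite('pics/w26.png',i)
i=eyes.capture('scene'); cv2.imwrite('pics/s26.png',i); crop(i,330,200,470,290,5,'s26c.png')
i=eyes.capture('top'); cv2.imwrite('pics/t26.png',i); crop(i,200,140,500,250,2.6,'t26c.png')
"
```

```text
t 37.53 p [432.  -81.7 167.6] yaw 179.2 tilt 0.5 w 50.9 F [-0.2  0.7  0.5] j [-0.86  0.16  1.05  2.1  -0.17  0.97  1.84]
```

View pics/w26.png

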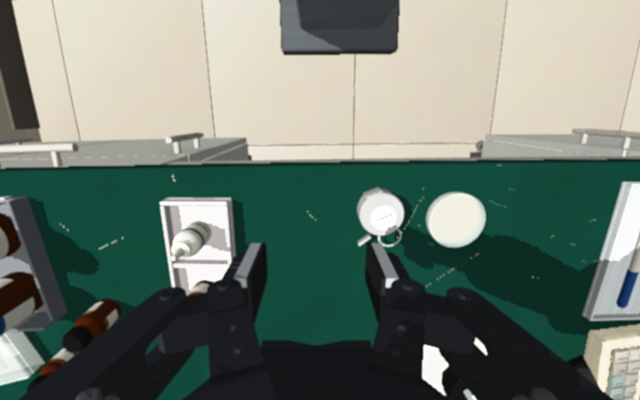

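View pics/s26c.png

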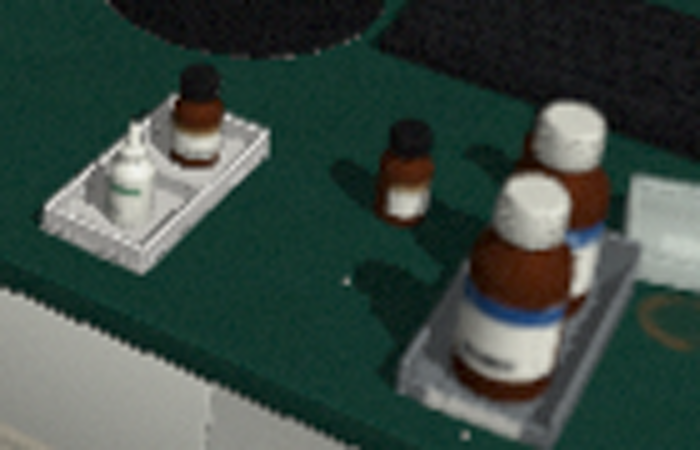

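View pics/t26c.png

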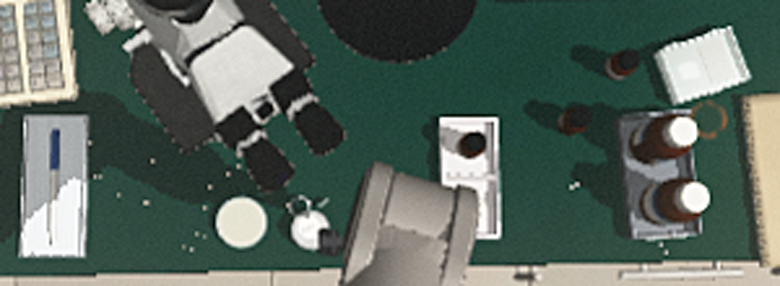

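Call:
play_rows:
  translation:
    - [0,0,0]
    - [0,0,0]
    - [0,0,0]
    - [0,0,0]
    - [0,0,0]
  angular:
    - [0,0,0]
    - [0,0,0]
    - [0,0,0]
    - [0,0,0]
    - [0,0,0]

```text
time: 38.1
ee_pos: [433.9, -89.9, 168.2]
ee_rot: [-0.002, 0.013, 1.0, 0.0]
force: [-0.5, 1.0, -0.5]
width: 50.7
```

```bash
python3 -c "
from h import *
st()
print(order.sign_off())"
```

```text
t 38.1 p [433.9 -89.9 168.2] yaw 178.5 tilt 0.2 w 50.7 F [-0.5  1.  -0.5] j [-0.85  0.17  1.05  2.1  -0.17  0.97  1.85]
the job is handed in; nothing more can be done
None
```

I finished the whole job and handed it in at about 38 s of the 144 s allowed; the sign-off gives no verdict.

- **Stain bottles:** I brought the older bottle forward to the lane's front place, then stood the new one behind it. After placing, both caps were within about 2–3 mm of the places I aimed for.
- **Little bottles:** The amber bottle, the nearest of three lookalikes, went into the back pocket and the dropper bottle into the front one.
- **Pen:** I laid it flat along the middle of the metal tray.

The last pictures from all three cameras show every bottle upright in its place. The pen lies within a few millimetres of the tray's centre, and the arm is clear of everything.

Two readings disagreed with my plan, and I corrected both on the way:
- **Position estimates:** The wrist camera put the pen tray, the pen and the dropper bottle 3–5 mm off my first estimates from the top camera. I used the wrist readings.
- **Joint 3:** It rose to 1.28 of its 1.46 rad limit while carrying the pen, so I turned the wrist back before crossing in front of the microscope.

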